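Stow filter cartridges under the deck hatch

TASK

Stow the delivered filter cartridges from the mat in the locker under the ink bay's deck: flip up the hatch's recessed ring pull, swing the hatch open until it stands upright or beyond, and stand every cartridge upright on the floor of the crate below, one to a compartment, the wide ones in the row of wide compartments and the narrow ones in the row of narrow compartments. Then shut the hatch flush, fold the ring flat into its recess, and leave the other things where they are.

Things in the scene. Friction and masses are not known exactly. Their poses are not given: they have to be found in the camera images.
- wide1_mid (a point): Wide pleated filter cartridge: a cylinder 58 mm in diameter, 42 mm tall, grey end caps, white pleats, about 110 g. The point is its centre, 21 mm above its underside; z is its axis, up. Starts standing on the dark rubber mat (290 by 350 mm, 3 mm thick, fixed) at the robot's right; may be absent (None).
- wide2_mid (a point): Wide pleated filter cartridge: a cylinder 58 mm in diameter, 42 mm tall, grey end caps, white pleats, about 110 g. The point is its centre, 21 mm above its underside; z is its axis, up. Starts standing on the dark rubber mat (290 by 350 mm, 3 mm thick, fixed) at the robot's right; may be absent (None).
- wide3_mid (a point): Wide pleated filter cartridge: a cylinder 58 mm in diameter, 42 mm tall, grey end caps, white pleats, about 110 g. The point is its centre, 21 mm above its underside; z is its axis, up. Starts standing on the dark rubber mat (290 by 350 mm, 3 mm thick, fixed) at the robot's right; may be absent (None).
- narrow1_mid (a point): Narrow pleated filter cartridge: a cylinder 44 mm in diameter, 42 mm tall, grey end caps, white pleats, about 70 g. The point is its centre, 21 mm above its underside; z is its axis, up. Starts standing on the dark rubber mat (290 by 350 mm, 3 mm thick, fixed) at the robot's right; may be absent (None).
- narrow2_mid (a point): Narrow pleated filter cartridge: a cylinder 44 mm in diameter, 42 mm tall, grey end caps, white pleats, about 70 g. The point is its centre, 21 mm above its underside; z is its axis, up. Starts standing on the dark rubber mat (290 by 350 mm, 3 mm thick, fixed) at the robot's right; may be absent (None).
- narrow3_mid (a point): Narrow pleated filter cartridge: a cylinder 44 mm in diameter, 42 mm tall, grey end caps, white pleats, about 70 g. The point is its centre, 21 mm above its underside; z is its axis, up. Starts standing on the dark rubber mat (290 by 350 mm, 3 mm thick, fixed) at the robot's right; may be absent (None).
- wide_cell1 (a point): Wide-row compartment 1 of 3 of the grey crate fixed in the well under the hatch (the row away from the hinge): inside 83 mm along the deck's x by 68 mm along its y, pitch 86 mm, walls 3 mm thick and 16 mm high. The point is the centre of its floor, 72 mm below the deck top; axes as the deck's (z up). Open well wall 64 mm from the end compartments' centres along x.
- narrow_cell1 (a point): Narrow-row compartment 1 of 3 of the grey crate fixed in the well under the hatch (the row nearer the hinge, 93 mm from the hinge line): inside 83 mm along the deck's x by 52 mm along its y, pitch 86 mm, walls 3 mm thick and 16 mm high. The point is the centre of its floor, 72 mm below the deck top; axes as the deck's (z up). Open well wall 64 mm from the end compartments' centres along x.
- wide_cell2 (a point): Wide-row compartment 2 of 3 of the grey crate fixed in the well under the hatch (the row away from the hinge): inside 83 mm along the deck's x by 68 mm along its y, pitch 86 mm, walls 3 mm thick and 16 mm high. The point is the centre of its floor, 72 mm below the deck top; axes as the deck's (z up). Open well wall 64 mm from the end compartments' centres along x.
- narrow_cell2 (a point): Narrow-row compartment 2 of 3 of the grey crate fixed in the well under the hatch (the row nearer the hinge, 93 mm from the hinge line): inside 83 mm along the deck's x by 52 mm along its y, pitch 86 mm, walls 3 mm thick and 16 mm high. The point is the centre of its floor, 72 mm below the deck top; axes as the deck's (z up). Open well wall 64 mm from the end compartments' centres along x.
- wide_cell3 (a point): Wide-row compartment 3 of 3 of the grey crate fixed in the well under the hatch (the row away from the hinge): inside 83 mm along the deck's x by 68 mm along its y, pitch 86 mm, walls 3 mm thick and 16 mm high. The point is the centre of its floor, 72 mm below the deck top; axes as the deck's (z up). Open well wall 64 mm from the end compartments' centres along x.
- narrow_cell3 (a point): Narrow-row compartment 3 of 3 of the grey crate fixed in the well under the hatch (the row nearer the hinge, 93 mm from the hinge line): inside 83 mm along the deck's x by 52 mm along its y, pitch 86 mm, walls 3 mm thick and 16 mm high. The point is the centre of its floor, 72 mm below the deck top; axes as the deck's (z up). Open well wall 64 mm from the end compartments' centres along x.
- deck: Raised black service deck on the table, top 80 mm above the table. Origin on the table under the middle of the hatch opening; z up, y points from the hatch's free edge towards its hinge. The deck reaches 205 mm to either side along x, 145 mm to -y, 245 mm to +y; the well is 300 mm along x and 200 mm along y, centred.
- hatch (a joint): Hatch hinge, rad: 0 shut and flush with the deck top, grows as the free edge swings up and over towards the deck's +y; end stop 1.8. A stiff friction hinge: the leaf (about 0.45 kg) stays where it is left; raising it takes up to about 1.3 N m.
- hatch_hinge (a point): Middle of the hinge line, at deck-top height; the line runs along the deck's x. Axes turn with the leaf: at joint 0 they are the deck's, and the leaf always reaches 214 mm along its own -y to its free edge. Leaf 316 mm long along x, 5 mm thick; the ring cup reaches 18 mm below its top face.
- ring (a joint): Hinge of the recessed ring pull relative to the leaf, rad: 0 folded flat in its cup with its bar towards the free edge, 1.57 square to the leaf, end stop 1.75. Light friction (0.03 N m): it stays where it is left.
- ring_bar (a point): Middle of the ring's grip bar: round steel, 7 mm thick, 47 mm long, parallel to the hinge; legs 40 mm apart join it to a pivot 50 mm away, which lies on the leaf 123 mm from the hinge line, 6 mm below its top face. Folded, the bar is 6 mm below the top face; the cup is 66 mm wide, 15 mm deep, open 33 mm from the bar's centre to the free edge side and 60 mm to the hinge side: room for fingertips.
- gauge: Bystander on the mat: pressure gauge lying on its back, 40 mm across, 20 mm high, brass stem. Origin: centre of the underside.
- coupling: Bystander on the mat: brass and steel hose coupling, 48 mm long, 20 mm high. Origin: middle of the underside.
- cap: Bystander on the deck beyond the hinge: white jug cap, 54 mm across, 21 mm high. Origin: centre of the underside.
- silencer: Bystander on the deck beyond the hinge: brass silencer, 47 mm long, 21 mm high. Origin: middle of the underside.
- spanner: Bystander on the table at the robot's right: steel spanner 160 mm long.
- cleaner: Bystander on the table beyond the mat: white bottle 56 mm across, 150 mm tall. Origin: centre of the underside.
- filter_bowl: Bystander on the table at the robot's left: clear bowl 52 mm across, 70 mm tall. Origin: centre of the underside.
Not all that is in view belongs to the job. Leave any turquoise look-alike of the part that bears wide2_mid alone.

How it is judged (in metres and radians):
On the way, in this order (a step that is already met when the one before it is completed fails the run):
1. the ring pull is flipped up out of its recess (value of joint ring above 0.7 rad), for 0.1 s.
2. the hatch is swung open to about upright or beyond (value of joint hatch above 1.35 rad), for 0.2 s.
3. every cartridge stands in a compartment of its row, the hatch open (((horizontal distance between wide1_mid and wide_cell1 below 0.026 m and z of wide1_mid in the frame of wide_cell1 below 0.026 m) or (horizontal distance between wide1_mid and wide_cell2 below 0.026 m and z of wide1_mid in the frame of wide_cell2 below 0.026 m) or (horizontal distance between wide1_mid and wide_cell3 below 0.026 m and z of wide1_mid in the frame of wide_cell3 below 0.026 m)) and angle between each of wide1_mid, wide2_mid, wide3_mid, narrow1_mid, narrow2_mid, narrow3_mid's own z axis and vertical below 0.12 rad and ((horizontal distance between wide2_mid and wide_cell1 below 0.026 m and z of wide2_mid in the frame of wide_cell1 below 0.026 m) or (horizontal distance between wide2_mid and wide_cell2 below 0.026 m and z of wide2_mid in the frame of wide_cell2 below 0.026 m) or (horizontal distance between wide2_mid and wide_cell3 below 0.026 m and z of wide2_mid in the frame of wide_cell3 below 0.026 m)) and ((horizontal distance between wide3_mid and wide_cell1 below 0.026 m and z of wide3_mid in the frame of wide_cell1 below 0.026 m) or (horizontal distance between wide3_mid and wide_cell2 below 0.026 m and z of wide3_mid in the frame of wide_cell2 below 0.026 m) or (horizontal distance between wide3_mid and wide_cell3 below 0.026 m and z of wide3_mid in the frame of wide_cell3 below 0.026 m)) and ((horizontal distance between narrow1_mid and narrow_cell1 below 0.026 m and z of narrow1_mid in the frame of narrow_cell1 below 0.026 m) or (horizontal distance between narrow1_mid and narrow_cell2 below 0.026 m and z of narrow1_mid in the frame of narrow_cell2 below 0.026 m) or (horizontal distance between narrow1_mid and narrow_cell3 below 0.026 m and z of narrow1_mid in the frame of narrow_cell3 below 0.026 m)) and ((horizontal distance between narrow2_mid and narrow_cell1 below 0.026 m and z of narrow2_mid in the frame of narrow_cell1 below 0.026 m) or (horizontal distance between narrow2_mid and narrow_cell2 below 0.026 m and z of narrow2_mid in the frame of narrow_cell2 below 0.026 m) or (horizontal distance between narrow2_mid and narrow_cell3 below 0.026 m and z of narrow2_mid in the frame of narrow_cell3 below 0.026 m)) and ((horizontal distance between narrow3_mid and narrow_cell1 below 0.026 m and z of narrow3_mid in the frame of narrow_cell1 below 0.026 m) or (horizontal distance between narrow3_mid and narrow_cell2 below 0.026 m and z of narrow3_mid in the frame of narrow_cell2 below 0.026 m) or (horizontal distance between narrow3_mid and narrow_cell3 below 0.026 m and z of narrow3_mid in the frame of narrow_cell3 below 0.026 m)) and linear speed of each of wide1, wide2, wide3, narrow1, narrow2, narrow3 below 0.02 m/s and value of joint hatch above 1 rad), for 0.2 s.
4. the hatch is shut (value of joint hatch below 0.04 rad), for 0.2 s.
At the end, for the whole second after the job is handed in: The hatch is shut (within 0.04 rad), the ring folded flat in its cup (within 0.16 rad), and every cartridge present stands upright (within 0.12 rad) and still on the floor of a compartment of its own row (centre within 26 mm of the compartment's centre and lower than 26 mm above its floor) (value of joint hatch below 0.04 rad and value of joint ring below 0.16 rad and ((horizontal distance between wide1_mid and wide_cell1 below 0.026 m and z of wide1_mid in the frame of wide_cell1 below 0.026 m) or (horizontal distance between wide1_mid and wide_cell2 below 0.026 m and z of wide1_mid in the frame of wide_cell2 below 0.026 m) or (horizontal distance between wide1_mid and wide_cell3 below 0.026 m and z of wide1_mid in the frame of wide_cell3 below 0.026 m)) and angle between each of wide1_mid, wide2_mid, wide3_mid, narrow1_mid, narrow2_mid, narrow3_mid's own z axis and vertical below 0.12 rad and ((horizontal distance between wide2_mid and wide_cell1 below 0.026 m and z of wide2_mid in the frame of wide_cell1 below 0.026 m) or (horizontal distance between wide2_mid and wide_cell2 below 0.026 m and z of wide2_mid in the frame of wide_cell2 below 0.026 m) or (horizontal distance between wide2_mid and wide_cell3 below 0.026 m and z of wide2_mid in the frame of wide_cell3 below 0.026 m)) and ((horizontal distance between wide3_mid and wide_cell1 below 0.026 m and z of wide3_mid in the frame of wide_cell1 below 0.026 m) or (horizontal distance between wide3_mid and wide_cell2 below 0.026 m and z of wide3_mid in the frame of wide_cell2 below 0.026 m) or (horizontal distance between wide3_mid and wide_cell3 below 0.026 m and z of wide3_mid in the frame of wide_cell3 below 0.026 m)) and ((horizontal distance between narrow1_mid and narrow_cell1 below 0.026 m and z of narrow1_mid in the frame of narrow_cell1 below 0.026 m) or (horizontal distance between narrow1_mid and narrow_cell2 below 0.026 m and z of narrow1_mid in the frame of narrow_cell2 below 0.026 m) or (horizontal distance between narrow1_mid and narrow_cell3 below 0.026 m and z of narrow1_mid in the frame of narrow_cell3 below 0.026 m)) and ((horizontal distance between narrow2_mid and narrow_cell1 below 0.026 m and z of narrow2_mid in the frame of narrow_cell1 below 0.026 m) or (horizontal distance between narrow2_mid and narrow_cell2 below 0.026 m and z of narrow2_mid in the frame of narrow_cell2 below 0.026 m) or (horizontal distance between narrow2_mid and narrow_cell3 below 0.026 m and z of narrow2_mid in the frame of narrow_cell3 below 0.026 m)) and ((horizontal distance between narrow3_mid and narrow_cell1 below 0.026 m and z of narrow3_mid in the frame of narrow_cell1 below 0.026 m) or (horizontal distance between narrow3_mid and narrow_cell2 below 0.026 m and z of narrow3_mid in the frame of narrow_cell2 below 0.026 m) or (horizontal distance between narrow3_mid and narrow_cell3 below 0.026 m and z of narrow3_mid in the frame of narrow_cell3 below 0.026 m)) and linear speed of each of wide1, wide2, wide3, narrow1, narrow2, narrow3 below 0.02 m/s); the robot touches nothing.
It fails at once if one of the other things (gauge, coupling, cap, silencer, spanner, cleaner bottle, filter bowl) is knocked more than 60 mm from its place (distance of any of gauge, coupling, cap, spanner, cleaner, filter_bowl, silencer from where it was at the start of the episode above 0.06 m).
Of wide1, narrow1, wide2, narrow2, wide3, narrow3 only 4 to 6 are there at a start; the rules pass over those that are not, and their reading is None.
At some moment in a run one of wide1, narrow1, wide2, narrow2, wide3, narrow3 may be knocked a few centimetres aside while the robot is not near it.
It also fails if it takes over 210 s, if anything falls off the work surface, if the arm or the gripper's body presses on something with over 40 N, if the wrist force passes 120 N, or if a joint passes its speed limit or range.

ROBOT

A 6-joint arm with a two-finger parallel gripper is mounted at the origin on the work surface. World frame = base frame: x ahead of the robot, y to its left, z up, the work surface at z = 0. Lengths are in mm, angles in rad, forces in N, time in s.
With the tool pointing down it reaches from about 300 to 775 mm from the base axis. Payload 14.6 kg.
Tool frame: the origin (TCP) lies on the front face of the gripper's body, between the roots of the fingers; the fingertips stand 97 mm ahead of it and the grasp point (between the pads) lies 78 mm ahead of it; z points along the fingers, y is the direction in which the jaws open and shut (so a half turn about z gives the same grasp; the last joint's range is limited). The gripper opens to 94 mm and grips with 3 to 60 N. Pads are 16 mm wide; open, the fingers measure 119 mm over their backs; the gripper's body (75 mm by 177 mm) begins 78 mm behind the grasp point.
Start: joints at [1.07, 0.3, 1.521, -0, 1.321, -0.067], TCP at [231.173, 499.048, 302.646] pointing down, gripper open.
Joint ranges: [-3.03, 3.03], [-0.79, 2.21], [0.23, 2.52], [-1.04, 4.18], [0, 3.07], [-2.55, 2.55]. Speed limits (rad/s): [2.22, 2.22, 2.57, 3.14, 3.14, 3.14].

INTERFACE

Orientations are given as [roll, pitch, yaw] about the fixed x, y, z axes, in that order (R = Rz(yaw) Ry(pitch) Rx(roll)).
In Python, from cell import manip, eyes, finder gives the robot as it stands.
- The arm moves only by the tool drive_tool, never from a script. Its argument "rows" is a list of rows, each an object with "offset": the shift along the tool's x, y, z in mm, a list of three; "spin": the turn about the tool's z in degrees; "jaw": the finger opening in mm, from 0 to 94. In form: [{"offset": [dx, dy, dz], "spin": spin, "jaw": jaw}, ...]. A call has 1 to 20 rows; each row shifts and turns the commanded pose from where the row before left it, along the tool's axes as they then stand; what a row does not reach is not made up. A row lasts 1/10 s, in which the tool goes at most 50 mm and 8.59 degrees, less where a joint would pass 70% of its speed; a pose out of reach is approached as far as the arm can. A call is refused whole if a number of a shift passes 50 or a number of a turn 8.59, either way. A call with a gripper value outside its range is refused whole. The fingers move at their own pace and stop on an object; "force" is the grip in N (left out, the last holds). Time passes only in rows, so rows that do not move let the fingers close. It gives the time, the measured TCP pose, the force and the opening at its end, in the units of the state.
- manip.read_state(): the state, without advancing time (a new reading comes with each control period).
- eyes.camera(name): name is "side" or "top"; returns a dict with "color" (384x512x3 uint8, blue, green, red), "depth" (384x512 float32, mm along the optical axis (not along the pixel's ray), 0 where there is no reading), "vfov" (degrees; the focal length in pixels is half the picture's height over the tangent of half this angle, whatever the lens; pixels are square), "cx", "cy" (the principal point, pixels), "rvec" (rotation vector, rad) and "tvec" (3), from world to camera coordinates, as OpenCV has them. Camera axes: x right, y down, z forward; pixel columns grow to the right and rows downward; lengths in mm; the calibration is good to about 2 mm. A picture is of the moment at which its call begins.
- manip.sign_off(): hands the job in, once; it reports no verdict.
Trained networks look in the newest picture that a camera, given by its name, has taken for a name from the list of things; names that differ only in an ending like _2 or _b are one class to them, and where a whole thing is asked for, a point or a joint stands for the part that bears it (a point fixed in the world has none). Each returns a list of dicts, best first, with "p" (0 to 1); they miss things now and then, are a little off and sometimes report something else, mostly with a low value. They report only what shows in the picture. A call takes as long as a camera call. They do not tell look-alikes from the thing itself.
- finder.find_in(camera, target): "uv" ([column, row] in pixels, amid what is visible of it).
The state is a dict: "clock": time; "joints": joint angles; "qd": joint speeds; "effort": joint torques, N m; "eef_pos": TCP position; "eef_rot": TCP orientation; "wrist_force": force on the tool from outside, world axes, zero at the start; "moment": the same for the moment, N m; "finger_gap": finger opening in mm.
Only numpy, scipy, OpenCV 4.12 (cv2) and the standard library are available. Lean on these libraries where they do the work, as an engineer would, in place of code of your own. Each camera call takes 0.05 s, during which the arm holds its last target. There are 200 camera calls.

## Working session

There is one attempt and no reset: what is moved stays moved. The work goes in short steps, Python scripts to look and compute and a tool call to move; the robot and the scene stay as the last step left them, time stands still between calls to the robot, and variables do not carry over. Pictures are saved under pics/ and viewed, about 12 in all and at most 16, crops included, and the job is handed in when it is done.

Besides the shell and the picture viewer there is one more tool, called after "Emit:" by a JSON object that holds its "api" and its "payload", one argument or row to a line. drive_tool: Moves the arm, as the interface text tells. Its arguments: {"type":"object","properties":{"rows":{"type":"array","items":{"type":"object","properties":{"offset":{"type":"array","items":{"type":"number"}},"spin":{"type":"number"},"jaw":{"type":"number"}}}},"force":{"type":"number"}},"required":["rows"]}

```bash
mkdir -p pics; ls; cat > h.py <<'E'
import numpy as np, cv2
from cell import manip, eyes, finder
def cam(n):
    c=eyes.camera(n); c['R']=cv2.Rodrigues(np.array(c['rvec'],float))[0]; c['t']=np.array(c['tvec'],float).ravel()
    c['f']=c['color'].shape[0]/2/np.tan(np.radians(c['vfov'])/2); return c
def cloud(c):
    d=c['depth']; v,u=np.mgrid[:d.shape[0],:d.shape[1]]
    p=np.stack([(u-c['cx'])/c['f']*d,(v-c['cy'])/c['f']*d,d],-1)
    w=(p-c['t'])@c['R']; w[d==0]=np.nan; return w
def proj(c,p):
    q=c['R']@np.array(p,float)+c['t']; return q[:2]/q[2]*c['f']+[c['cx'],c['cy']]
def atz(c,uv,z):
    r=c['R'].T@np.array([(uv[0]-c['cx'])/c['f'],(uv[1]-c['cy'])/c['f'],1]); o=-c['R'].T@c['t']
    return o+r*(z-o[2])/r[2]
E
python3 - <<'E'
from h import *
print(manip.read_state())
for n in('top','side'):
    c=cam(n); print(n,c['vfov'],c['cx'],c['cy'],-c['R'].T@c['t'],c['R'][2])
    cv2.imwrite(f'pics/{n}0.png',cv2.resize(c['color'],(800,600)))
    np.savez(f'{n}0.npz',w=cloud(c),col=c['color'])
    for t in['wide1_mid','narrow1_mid','ring_bar','hatch','gauge','coupling','cap','silencer','spanner','cleaner','filter_bowl']:
        w=cloud(c)
        print(t,[(np.round(x['uv']),round(x['p'],2),np.round(w[int(x['uv'][1]),int(x['uv'][0])])) for x in finder.find_in(n,t)])
E
```

```text
pics
{'clock': 0.0, 'joints': array([ 1.07043024e+00,  3.00474959e-01,  1.52160610e+00,  1.11375737e-05,
        1.32068055e+00, -6.65792887e-02]), 'qd': array([ 0.00047388, -0.000352  , -0.00073527, -0.0008607 , -0.00163137,
        0.00090488]), 'effort': array([ 8.16944539e-04, -5.31816816e+01, -3.52743316e+01,  7.08862580e-02,
        2.44090625e-02, -9.33171577e-05]), 'eef_pos': array([231.08652559, 498.92738005, 302.07356014]), 'eef_rot': array([-3.14042701e+00, -8.85344387e-05,  2.70780304e+00]), 'wrist_force': array([ 0.02356845, -0.18666741, -0.09687082]), 'moment': array([-0.02417405, -0.0322245 ,  0.01779752]), 'finger_gap': 94.15015867670843}
top 49.5648505472908 255.01505741358108 191.76881200084964 [ 228.60633059    3.36498838 1265.54161018] [ 0.23241689  0.01408117 -0.97251432]
wide1_mid [(array([376., 227.]), 0.7, array([ 445., -342.,   46.])), (array([211., 173.]), 0.22, array([559., 155.,  79.]))]
narrow1_mid []
ring_bar [(array([306., 130.]), 0.7, array([ 713., -117.,   90.])), (array([236., 176.]), 0.45, array([559.,  84.,  67.]))]
hatch [(array([162., 108.]), 0.6
[... 1354 characters left out ...]

hatch [(array([223., 215.]), 0.96, array([561., 171.,  81.]))]
gauge []
coupling [(array([247., 164.]), 0.47, array([ 524., -280.,   15.]))]
cap [(array([264., 257.]), 0.68, array([446., 368.,  99.]))]
silencer [(array([142., 246.]), 0.48, array([739., 344.,  96.])), (array([212., 243.]), 0.45, array([576., 295.,  79.]))]
spanner [(array([227., 181.]), 0.58, array([ 579., -102.,   42.])), (array([310., 159.]), 0.44, array([ 288., -378.,   -1.])), (array([223., 167.]), 0.27, array([ 603., -203.,   42.]))]
cleaner [(array([179., 164.]), 0.92, array([734., -99.,  98.])), (array([213., 242.]), 0.33, array([574., 287.,  77.]))]
filter_bowl [(array([256., 311.]), 0.89, array([458., 487.,  39.]))]
```

View pics/top0.png

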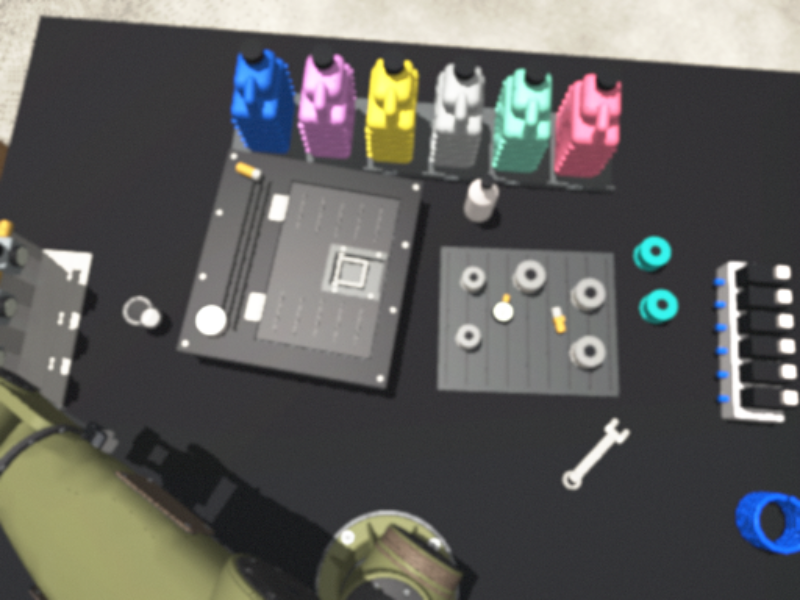

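View pics/side0.png

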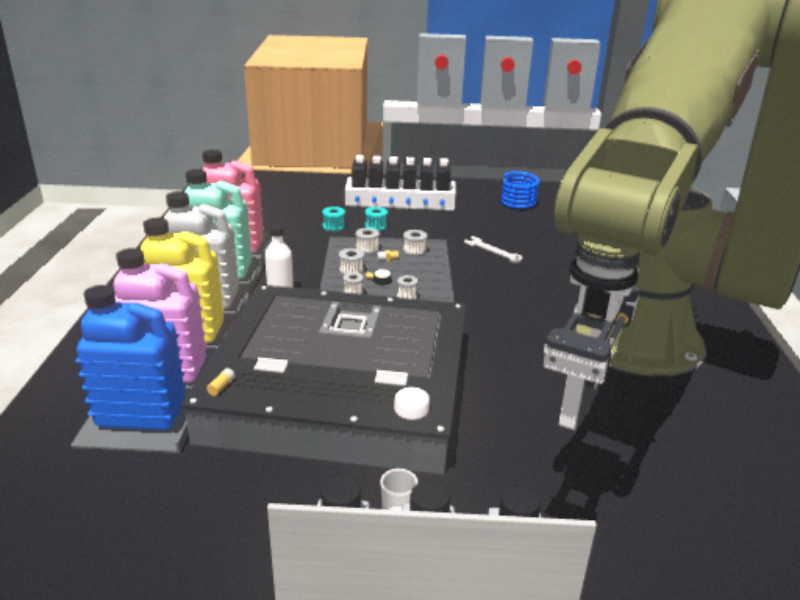

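The top picture shows three wide cartridges at about (530,277), (589,295) and (588,352). There are two narrow ones at (473,279) and (468,337). The turquoise look-alikes at (652,253) and (658,306) must stay. The hatch is closed with the ring at (352,270), and the gauge at (503,312) and coupling at (559,320) lie on the mat.

```bash
python3 - <<'E'
from h import *
from scipy import ndimage as N
c=cam('top'); w=cloud(c); z=w[...,2]
m=((z>72)&(z<90)&(w[...,0]>300)&(w[...,0]<800)&(w[...,1]>-60)&(w[...,1]<480)).astype(np.uint8)
m=cv2.morphologyEx(m,cv2.MORPH_OPEN,np.ones((5,5)))
l,n=N.label(m); k=np.argmax(N.sum(m,l,range(1,n+1)))+1
pts=w[l==k][:,:2].astype(np.float32); r=cv2.minAreaRect(pts); print('deck',r,np.round(cv2.boxPoints(r)),np.nanmedian(z[l==k]))
m=(z>32)&(z<60)&(w[...,0]>300)&(w[...,0]<700)&(w[...,1]>-480)&(w[...,1]<-60)
l,n=N.label(m)
for i in range(1,n+1):
    if (l==i).sum()>25:
        p=w[l==i]; e,rad=cv2.minEnclosingCircle(p[:,:2].astype(np.float32)); v,u=np.where(l==i)
        print(np.round(e),round(rad,1),np.nanmedian(p[:,2]),(l==i).sum(),u.mean(),v.mean())
for uv in[(233,155),(425,180),(385,388),(178,350),(293,182),(400,197),(370,357),(258,340),(352,270)]:
    print(uv,np.round(atz(c,np.array(uv)*.64,80)))
g=lambda a,b,c_,d,s:cv2.resize(c['color'][b:d,a:c_],None,fx=s,fy=s,interpolation=cv2.INTER_CUBIC)
A=g(150,100,280,250,4);B=g(275,150,405,260,4)[:, :280*2]
cv2.imwrite('pics/hatch.png',A); 
E
```

```text
deck ((572.140869140625, 205.84164428710938), (391.28851318359375, 414.0047607421875), 84.41087341308594) [[347.  31.]
 [759.  -9.]
 [797. 380.]
 [385. 421.]] 80.98895348514839
[ 661. -470.] 28.6 43.37623646305172 164 415.9085365853659 160.17073170731706
[ 593. -232.] 29.1 45.9537707827763 273 339.5531135531136 175.32234432234432
[ 578. -121.] 21.9 46.57818740494906 156 302.96794871794873 176.96794871794873
[ 566. -348.] 29.2 46.064435734006494 283 377.69257950530033 186.92932862190813
[ 554. -475.] 25.0 43.477358579634966 96 418.03125 194.11458333333334
[ 463. -118.] 22.1 46.09411187698821 168 299.8809523809524 214.24404761904762
[ 452. -349.] 29.3 45.905043828546624 299 377.38795986622074 224.07692307692307
(233, 155) [778. 371.  80.]
(425, 180) [757. -12.  80.]
(385, 388) [345.  32.  80.]
(178, 350) [384. 417.  80.]
(293, 182) [731. 246.  80.]
(400, 197) [717.  34.  80.]
(370, 357) [400.  64.  80.]
(258, 340) [414. 273.  80.]
(352, 270) [562. 113.  80.]
```

View pics/hatch.png

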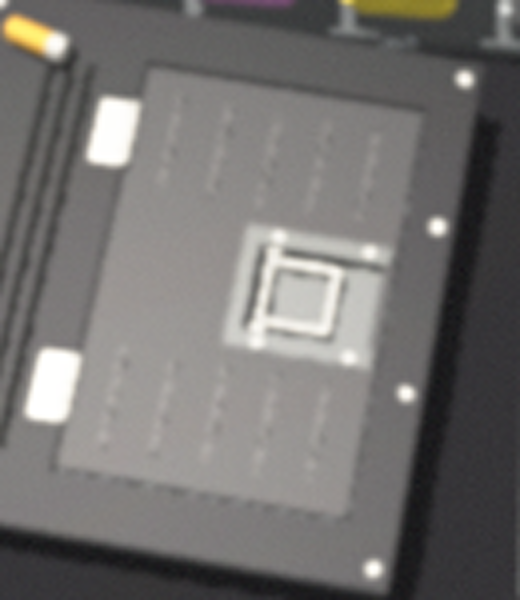

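```bash
cat >> h.py <<'E'
O=np.array([567.2,156.]); th=-np.arctan2(.0967,.9953); EX=np.array([np.cos(th),np.sin(th)]); EY=np.array([-np.sin(th),np.cos(th)])
def dk(p): p=np.asarray(p,float); d=p[...,:2]-O; return np.stack([d@EX,d@EY],-1)
def st():
    s=manip.read_state(); print('t',round(s['clock'],2),'deck',np.round(dk(s['eef_pos']),1),'z',round(s['eef_pos'][2],1),'rpy',np.round(s['eef_rot'],3),'F',np.round(s['wrist_force'],1),'gap',round(s['finger_gap'],1),'j',np.round(s['joints'],2)); return s
E
python3 - <<'E'
from h import *
for n in('top','side'):
    c=cam(n);
    for q in [(0,-66),(0,-16),(0,107),(0,-107),(-20,-66),(20,-66)]:
        p=O+q[0]*EX+q[1]*EY; print(n,q,np.round(proj(c,[p[0],p[1],74 if abs(q[1])<100 else 80]),1))
    g=cv2.cvtColor(c['color'],6).copy()
    u,v=proj(c,np.r_[O+EY*-45,76]).astype(int)
    im=cv2.resize(c['color'][v-30:v+30,u-40:u+40],None,fx=5,fy=5,interpolation=cv2.INTER_CUBIC)
    for q in [(0,-66),(0,-16),(-20,-66),(20,-66)]:
        p=proj(c,np.r_[O+q[0]*EX+q[1]*EY,74]); cv2.circle(im,tuple(int(x) for x in (p-[u-40,v-30]+.5)*5),3,(0,0,255),-1)
    cv2.imwrite(f'pics/r_{n}.png',im)
cv2.imwrite('pics/r.png',np.hstack([cv2.imread('pics/r_top.png'),cv2.imread('pics/r_side.png')]))
for p in [(593,-232),(578,-121),(566,-348),(463,-118),(452,-349),(520,-185),(513,-298)]: print(p,dk(np.array(p)).round(1))
E
```

```text
top (0, -66) [233.  174.4]
top (0, -16) [216.5 171.6]
top (0, 107) [175.8 163.9]
top (0, -107) [246.5 176.3]
top (-20, -66) [231.7 180.8]
top (20, -66) [234.2 168.1]
side (0, -66) [225.8 202.2]
side (0, -16) [222.4 211.2]
side (0, 107) [212.8 234.3]
side (0, -107) [228.5 193.4]
side (-20, -66) [232.6 202.8]
side (20, -66) [219.  201.5]
(593, -232) [  63.2 -383.7]
(578, -121) [  37.5 -274.7]
(566, -348) [  47.5 -501.8]
(463, -118) [ -77.2 -282.8]
(452, -349) [ -65.8 -513.8]
(520, -185) [ -14. -344.]
(513, -298) [ -10.  -457.1]
```

View pics/r.png

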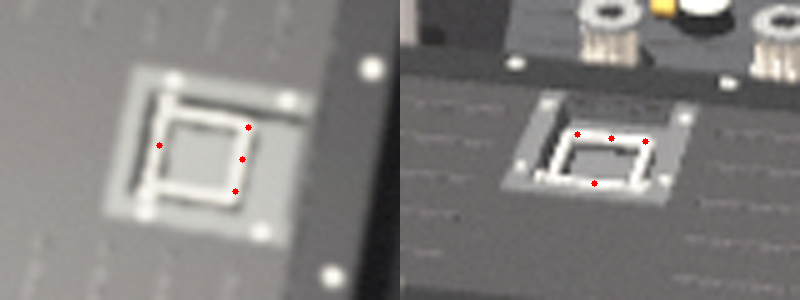

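Emit:
{"api": "drive_tool", "payload": {
  "rows": [
    {"spin": -6.5, "jaw": 34},
    {"spin": -6.5, "jaw": 34},
    {"spin": -6.5, "jaw": 34},
    {"offset": [-33.4, -34.1, 0], "jaw": 34},
    {"offset": [-33.4, -34.1, 0], "jaw": 34},
    {"offset": [-33.4, -34.1, 0], "jaw": 34},
    {"offset": [-33.4, -34.1, 10], "jaw": 34},
    {"offset": [-33.4, -34.1, 10], "jaw": 34},
    {"offset": [-33.4, -34.1, 10], "jaw": 34},
    {"offset": [-33.4, -34.1, 10], "jaw": 34},
    {"offset": [-33.4, -34.1, 10], "jaw": 34},
    {"offset": [-33.4, -34.1, 15], "jaw": 34},
    {"offset": [-33.4, -34.1, 20], "jaw": 34},
    {"offset": [-33.4, -34.1, 20], "jaw": 34},
    {"jaw": 34},
    {"jaw": 34}
  ],
  "force": 30
}}

```text
validation failed for argument at $.ro...
```

The projected points sit on the ring: bar at top pixel (241,160) in the crop and pivot at (159,146). The deck model is good to about 2 mm. The move was refused over its row format, so I'm filling in every field.

Emit:
{"api": "drive_tool", "payload": {
  "rows": [
    {"offset": [0, 0, 0], "spin": -6.5, "jaw": 34},
    {"offset": [0, 0, 0], "spin": -6.5, "jaw": 34},
    {"offset": [0, 0, 0], "spin": -6.5, "jaw": 34},
    {"offset": [-33.4, -34.1, 0], "spin": 0, "jaw": 34},
    {"offset": [-33.4, -34.1, 0], "spin": 0, "jaw": 34},
    {"offset": [-33.4, -34.1, 0], "spin": 0, "jaw": 34},
    {"offset": [-33.4, -34.1, 10], "spin": 0, "jaw": 34},
    {"offset": [-33.4, -34.1, 10], "spin": 0, "jaw": 34},
    {"offset": [-33.4, -34.1, 10], "spin": 0, "jaw": 34},
    {"offset": [-33.4, -34.1, 10], "spin": 0, "jaw": 34},
    {"offset": [-33.4, -34.1, 10], "spin": 0, "jaw": 34},
    {"offset": [-33.4, -34.1, 15], "spin": 0, "jaw": 34},
    {"offset": [-33.4, -34.1, 20], "spin": 0, "jaw": 34},
    {"offset": [-33.4, -34.1, 20], "spin": 0, "jaw": 34},
    {"offset": [0, 0, 0], "spin": 0, "jaw": 34},
    {"offset": [0, 0, 0], "spin": 0, "jaw": 34}
  ],
  "force": 30
}}

```text
clock: 2.95
eef_pos: [560.0, 93.2, 198.4]
eef_rot: [-3.141, -0.001, 3.047]
wrist_force: [0.5, -0.3, 0.3]
finger_gap: 34.1
```

```bash
python3 -c "
from h import *
st()"
```

```text
t 2.95 deck [ -1.1 -63.2] z 198.4 rpy [-3.141e+00 -1.000e-03  3.047e+00] F [ 0.5 -0.3  0.3] gap 34.1 j [ 0.1   0.44  1.58  0.    1.12 -1.38]
```

Emit:
{"api": "drive_tool", "payload": {
  "rows": [
    {"offset": [-1, -2.8, 10], "spin": 0, "jaw": 34},
    {"offset": [0, 0, 10], "spin": 0, "jaw": 34},
    {"offset": [0, 0, 8], "spin": 0, "jaw": 34},
    {"offset": [0, 0, 5], "spin": 0, "jaw": 34},
    {"offset": [0, 0, 0], "spin": 0, "jaw": 34},
    {"offset": [0, 0, 0], "spin": 0, "jaw": 0},
    {"offset": [0, 0, 0], "spin": 0, "jaw": 0},
    {"offset": [0, 0, 0], "spin": 0, "jaw": 0},
    {"offset": [0, 0, 0], "spin": 0, "jaw": 0},
    {"offset": [0, 0, 0], "spin": 0, "jaw": 0}
  ],
  "force": 30
}}

```text
clock: 3.95
eef_pos: [560.7, 91.2, 166.2]
eef_rot: [3.141, 0.0, 3.048]
wrist_force: [-0.2, 3.1, 0.9]
finger_gap: 5.7
```

```bash
python3 -c "
from h import *
st()"
```

```text
t 3.95 deck [ -0.2 -65.1] z 166.2 rpy [3.141 0.    3.048] F [-0.2  3.1  0.9] gap 5.7 j [ 0.1   0.49  1.6   0.    1.05 -1.38]
```

Emit:
{"api": "drive_tool", "payload": {
  "rows": [
    {"offset": [0, 0.8, -8.7], "spin": 0, "jaw": 0},
    {"offset": [0, 2.3, -8.4], "spin": 0, "jaw": 0},
    {"offset": [0, 3.7, -7.9], "spin": 0, "jaw": 0},
    {"offset": [0, 5.0, -7.2], "spin": 0, "jaw": 0},
    {"offset": [0, 6.2, -6.2], "spin": 0, "jaw": 0},
    {"offset": [0, 7.2, -5.0], "spin": 0, "jaw": 0},
    {"offset": [0, 7.9, -3.7], "spin": 0, "jaw": 0},
    {"offset": [0, 0, 0], "spin": 0, "jaw": 0},
    {"offset": [0, 0, 0], "spin": 0, "jaw": 0}
  ],
  "force": 40
}}

```text
clock: 4.85
eef_pos: [564.1, 123.8, 215.4]
eef_rot: [-3.141, 0.002, 3.048]
wrist_force: [-2.7, -5.8, 12.7]
finger_gap: 5.8
```

```bash
python3 -c "
from h import *
st()
c=cam('side');cv2.imwrite('pics/s1.png',cv2.resize(c['color'][120:300,120:360],None,fx=3,fy=3))"
```

```text
t 4.85 deck [ -0.  -32.4] z 215.4 rpy [-3.141e+00  2.000e-03  3.048e+00] F [-2.7 -5.8 12.7] gap 5.8 j [ 0.15  0.44  1.54 -0.    1.16 -1.32]
```

View pics/s1.png

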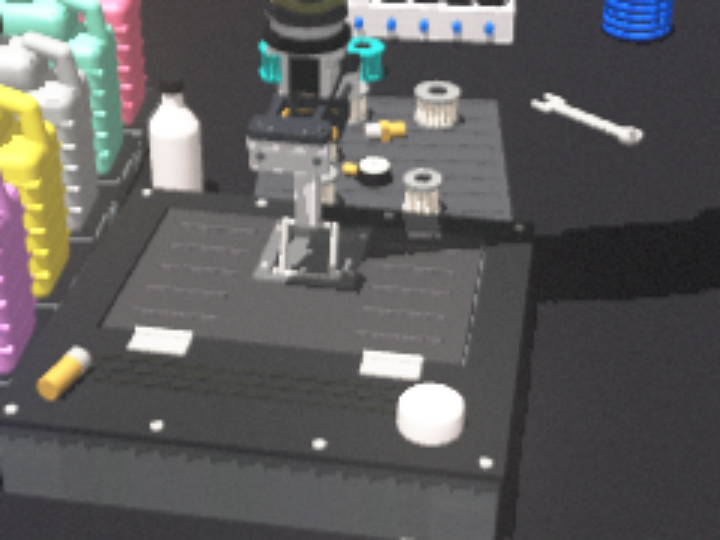

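Ring is up at roughly 70°, held by the bar. Next I compute the hatch arc.

```bash
python3 -c "
import numpy as np
a=np.radians(np.linspace(0,93,20)); y=-139.4*np.cos(a)+43*np.sin(a); z=139.4*np.sin(a)+43*np.cos(a)
print([[0,float(b),float(c)] for b,c in zip(np.diff(y).round(1),-np.diff(z).round(1))])"
```

```text
[[0, 4.2, -11.7], [0, 5.2, -11.3], [0, 6.1, -10.9], [0, 7.0, -10.3], [0, 7.9, -9.7], [0, 8.7, -9.0], [0, 9.4, -8.2], [0, 10.1, -7.3], [0, 10.7, -6.5], [0, 11.2, -5.5], [0, 11.6, -4.6], [0, 11.9, -3.6], [0, 12.2, -2.5], [0, 12.4, -1.5], [0, 12.5, -0.4], [0, 12.4, 0.7], [0, 12.3, 1.7], [0, 12.1, 2.8], [0, 11.9, 3.8]]
```

Emit:
{"api": "drive_tool", "payload": {
  "rows": [
    {"offset": [0, 4.2, -11.7], "spin": 0, "jaw": 0},
    {"offset": [0, 5.2, -11.3], "spin": 0, "jaw": 0},
    {"offset": [0, 6.1, -10.9], "spin": 0, "jaw": 0},
    {"offset": [0, 7.0, -10.3], "spin": 0, "jaw": 0},
    {"offset": [0, 7.9, -9.7], "spin": 0, "jaw": 0},
    {"offset": [0, 8.7, -9.0], "spin": 0, "jaw": 0},
    {"offset": [0, 9.4, -8.2], "spin": 0, "jaw": 0},
    {"offset": [0, 10.1, -7.3], "spin": 0, "jaw": 0},
    {"offset": [0, 10.7, -6.5], "spin": 0, "jaw": 0},
    {"offset": [0, 0, 0], "spin": 0, "jaw": 0}
  ],
  "force": 50
}}

```text
clock: 5.9
eef_pos: [570.6, 193.6, 299.3]
eef_rot: [-3.142, 0.002, 3.049]
wrist_force: [4.3, -0.2, 2.2]
finger_gap: 4.3
```

```bash
python3 -c "
from h import *
st()
c=cam('side');cv2.imwrite('pics/s2.png',cv2.resize(c['color'][100:300,120:360],None,fx=3,fy=3))"
```

```text
t 5.9 deck [-0.3 37.8] z 299.3 rpy [-3.142e+00  2.000e-03  3.049e+00] F [ 4.3 -0.2  2.2] gap 4.3 j [ 0.27  0.42  1.37 -0.    1.35 -1.21]
```

View pics/s2.png

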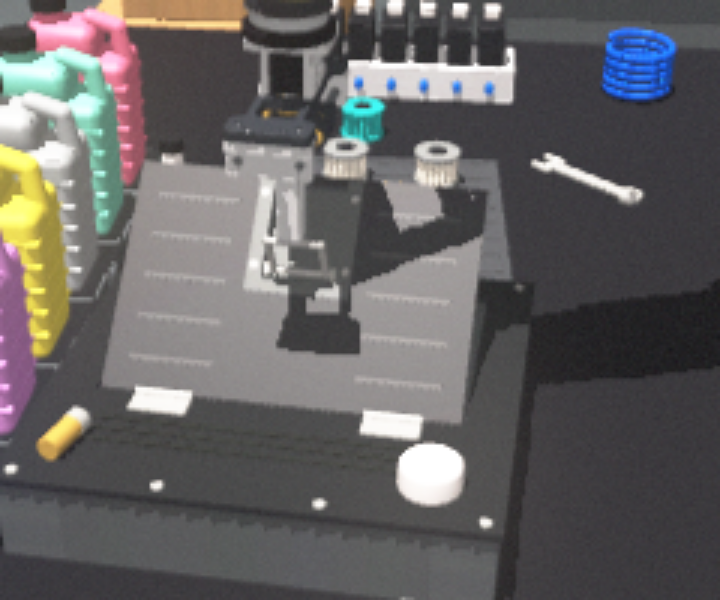

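The hatch is about 45° open with the bar near the fingertips, and the 4.3 mm gap suggests it is slipping. I'm regrasping deeper.

Emit:
{"api": "drive_tool", "payload": {
  "rows": [
    {"offset": [0, 0, 0], "spin": 0, "jaw": 30},
    {"offset": [0, 0, 0], "spin": 0, "jaw": 30},
    {"offset": [0, 0, 0], "spin": 0, "jaw": 30},
    {"offset": [0, 0, 8], "spin": 0, "jaw": 30},
    {"offset": [0, 0, 8], "spin": 0, "jaw": 30},
    {"offset": [0, 0, 0], "spin": 0, "jaw": 30},
    {"offset": [0, 0, 0], "spin": 0, "jaw": 0},
    {"offset": [0, 0, 0], "spin": 0, "jaw": 0},
    {"offset": [0, 0, 0], "spin": 0, "jaw": 0},
    {"offset": [0, 0, 0], "spin": 0, "jaw": 0}
  ],
  "force": 50
}}

```text
clock: 6.95
eef_pos: [570.3, 193.0, 282.3]
eef_rot: [3.141, 0.0, 3.048]
wrist_force: [-0.5, 0.5, 0.8]
finger_gap: 5.6
```

```bash
python3 -c "
from h import *
st()
c=cam('side');cv2.imwrite('pics/s3.png',cv2.resize(c['color'][150:250,170:270],None,fx=5,fy=5))
c=cam('top'); w=cloud(c); q=dk(w); z=w[...,2]
m=(abs(q[...,0])<140)&(abs(q[...,0])>70)&(q[...,1]>-120)&(q[...,1]<107)&(z>90)&(z<330)
y=q[...,1][m]; zz=z[m]; p=np.polyfit(zz,y,1) if m.sum()>20 else 0
print(m.sum(),p,'leaf angle',np.degrees(np.arctan2(1,-p[0])), 'y at z80',np.polyval(p,80))"
```

```text
t 6.95 deck [-0.5 37.1] z 282.3 rpy [3.141 0.    3.048] F [-0.5  0.5  0.8] gap 5.6 j [ 0.27  0.43  1.39  0.    1.32 -1.21]
557 [ -1.11648158 197.55589186] leaf angle 41.849877259903394 y at z80 108.2373657338608
```

View pics/s3.png

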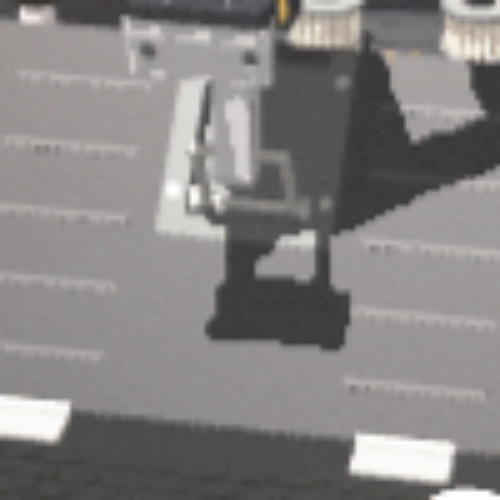

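```bash
python3 -c "
import numpy as np
a=np.radians(np.linspace(0,42.5,12)); y=-70.5*np.cos(a)+120.8*np.sin(a); z=70.5*np.sin(a)+120.8*np.cos(a)
print([[0,float(b),float(c)] for b,c in zip(np.diff(y).round(1),-np.diff(z).round(1))])"
```

```text
[[0, 8.3, -4.5], [0, 8.6, -3.9], [0, 8.8, -3.3], [0, 9.0, -2.7], [0, 9.2, -2.1], [0, 9.3, -1.5], [0, 9.4, -0.8], [0, 9.4, -0.2], [0, 9.4, 0.4], [0, 9.4, 1.1], [0, 9.3, 1.7]]
```

Emit:
{"api": "drive_tool", "payload": {
  "rows": [
    {"offset": [0, 8.3, -4.5], "spin": 0, "jaw": 0},
    {"offset": [0, 8.6, -3.9], "spin": 0, "jaw": 0},
    {"offset": [0, 8.8, -3.3], "spin": 0, "jaw": 0},
    {"offset": [0, 9.0, -2.7], "spin": 0, "jaw": 0},
    {"offset": [0, 9.2, -2.1], "spin": 0, "jaw": 0},
    {"offset": [0, 9.3, -1.5], "spin": 0, "jaw": 0},
    {"offset": [0, 9.4, -0.8], "spin": 0, "jaw": 0},
    {"offset": [0, 9.4, -0.2], "spin": 0, "jaw": 0},
    {"offset": [0, 9.4, 0.4], "spin": 0, "jaw": 0},
    {"offset": [0, 9.4, 1.1], "spin": 0, "jaw": 0},
    {"offset": [0, 9.3, 1.7], "spin": 0, "jaw": 0},
    {"offset": [0, 0, 0], "spin": 0, "jaw": 0},
    {"offset": [0, 0, 0], "spin": 0, "jaw": 0}
  ],
  "force": 50
}}

```text
clock: 8.35
eef_pos: [579.8, 292.9, 298.4]
eef_rot: [3.14, 0.001, 3.048]
wrist_force: [3.2, 3.1, 4.6]
finger_gap: 5.2
```

```bash
cat >> h.py <<'E'
def leaf(c):
    w=cloud(c); q=dk(w); z=w[...,2]; r=np.stack([q[...,1]-107.5,z-80],-1)
    m=(abs(q[...,0])<145)&(abs(q[...,0])>90)&(np.hypot(r[...,0],r[...,1])<212)&(r[...,1]>25)&(r[...,0]<60)&(r[...,0]>-210)
    a=np.degrees(np.arctan2(r[...,1],-r[...,0]))[m]
    print('leaf',m.sum(),'angle pct',np.percentile(a,[10,25,50,75,90]).round(1) if m.sum() else None)
E
python3 -c "
from h import *
st()
leaf(cam('side'));leaf(cam('top'))"
```

```text
t 8.35 deck [ -0.7 137.4] z 298.4 rpy [3.140e+00 1.000e-03 3.048e+00] F [3.2 3.1 4.6] gap 5.2 j [ 0.41  0.53  1.21  0.    1.4  -1.07]
leaf 3008 angle pct [82.9 83.6 84.3 85.  85.8]
leaf 191 angle pct [77.3 80.2 81.7 82.3 82.5]
```

Emit:
{"api": "drive_tool", "payload": {
  "rows": [
    {"offset": [0, 0, 0], "spin": 0, "jaw": 28},
    {"offset": [0, 0, 0], "spin": 0, "jaw": 28},
    {"offset": [0, 0, 0], "spin": 0, "jaw": 28},
    {"offset": [0, 0, -20], "spin": 0, "jaw": 28},
    {"offset": [0, 0, -30], "spin": 0, "jaw": 28},
    {"offset": [0, 0, -30], "spin": 0, "jaw": 28},
    {"offset": [0, 0, -40], "spin": 0, "jaw": 28},
    {"offset": [0, 0, -10], "spin": 8.2, "jaw": 60},
    {"offset": [0, 0, 0], "spin": 8.2, "jaw": 60},
    {"offset": [0, 0, 0], "spin": 8.2, "jaw": 60},
    {"offset": [0, 0, 0], "spin": 8.2, "jaw": 60},
    {"offset": [0, 0, 0], "spin": 8.2, "jaw": 60},
    {"offset": [0, 0, 0], "spin": 8.2, "jaw": 60},
    {"offset": [0, 0, 0], "spin": 8.2, "jaw": 60},
    {"offset": [0, 0, 0], "spin": 8.2, "jaw": 60},
    {"offset": [0, 0, 0], "spin": 8.2, "jaw": 60},
    {"offset": [0, 0, 0], "spin": 8.2, "jaw": 60},
    {"offset": [0, 0, 0], "spin": 8.2, "jaw": 60}
  ],
  "force": 20
}}

```text
clock: 10.25
eef_pos: [579.5, 292.5, 427.5]
eef_rot: [-3.141, 0.0, 1.468]
wrist_force: [0.7, 0.0, -0.0]
finger_gap: 59.9
```

```bash
cat >> h.py <<'E'
from scipy import ndimage as N
def carts(c=None):
    c=c or cam('top'); w=cloud(c); z=w[...,2]; q=dk(w)
    for nm,m in(('mat',(z>32)&(z<60)&(w[...,0]>300)&(w[...,0]<700)&(w[...,1]>-440)&(w[...,1]<-30)),('well',(z>42)&(z<62)&(abs(q[...,0])<148)&(abs(q[...,1])<98))):
        l,n=N.label(m)
        for i in range(1,n+1):
            if (l==i).sum()>60:
                p=w[l==i]; e,rad=cv2.minEnclosingCircle(p[:,:2].astype(np.float32))
                print(nm,'deck',dk(np.array(e)).round(1),'r',round(rad,1),'z',round(float(np.nanmedian(p[:,2])),1),'n',(l==i).sum())
E
python3 -c "
from h import *
s=st();c=cam('side');leaf(c);c=cam('top');carts(c)
cv2.imwrite('pics/t1.png',cv2.resize(c['color'],(800,600)))"
```

```text
t 10.25 deck [ -1. 137.] z 427.5 rpy [-3.141  0.     1.468] F [ 0.7  0.  -0. ] gap 59.9 j [ 0.41  0.49  0.98 -0.    1.67  0.51]
leaf 3010 angle pct [82.7 83.6 84.2 84.9 85.7]
mat deck [  62.9 -383.7] r 29.0 z 46.2 n 272
mat deck [  38.3 -275.4] r 22.6 z 46.1 n 157
mat deck [  48.8 -501.1] r 30.4 z 46.4 n 283
mat deck [ -77.1 -282.5] r 21.9 z 46.4 n 169
mat deck [ -66.8 -514. ] r 29.6 z 45.9 n 300
```

View pics/t1.png

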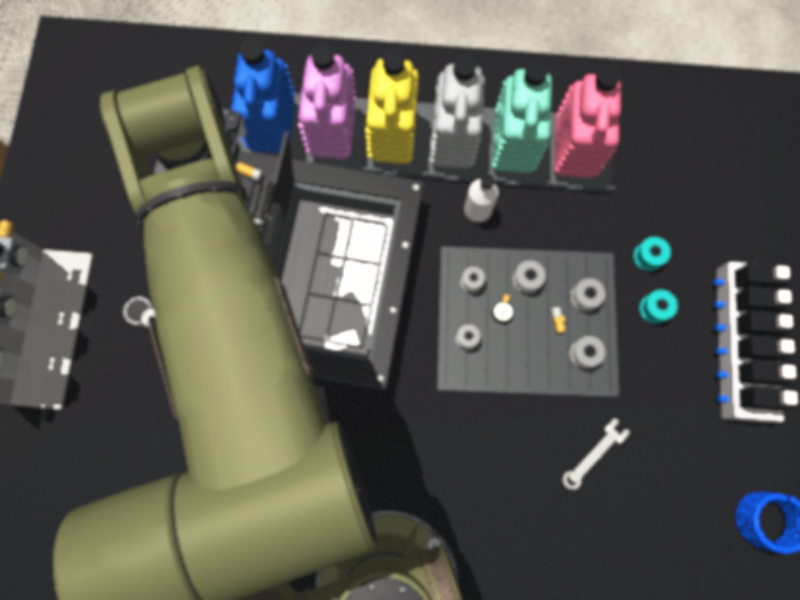

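The hatch stands open at about 84° (1.47 rad) and both crate rows are visible, the wide row nearest the mat. Cartridges have not moved. Picking the far narrow one.

Emit:
{"api": "drive_tool", "payload": {
  "rows": [
    {"offset": [0, 0, 0], "spin": -0.35, "jaw": 60},
    {"offset": [-37.5, 3.6, 0], "spin": 0, "jaw": 60},
    {"offset": [-37.5, 3.6, 0], "spin": 0, "jaw": 60},
    {"offset": [-37.5, 3.6, 0], "spin": 0, "jaw": 60},
    {"offset": [-37.5, 3.6, 20], "spin": 0, "jaw": 60},
    {"offset": [-37.5, 3.6, 20], "spin": 0, "jaw": 60},
    {"offset": [-37.5, 3.6, 20], "spin": 0, "jaw": 60},
    {"offset": [-37.5, 3.6, 20], "spin": 0, "jaw": 60},
    {"offset": [-37.5, 3.6, 20], "spin": 0, "jaw": 60},
    {"offset": [-37.5, 3.6, 25], "spin": 0, "jaw": 60},
    {"offset": [-37.5, 3.6, 25], "spin": 0, "jaw": 60},
    {"offset": [-37.5, 3.6, 25], "spin": 0, "jaw": 60},
    {"offset": [0, 0, 35], "spin": 0, "jaw": 60},
    {"offset": [0, 0, 35], "spin": 0, "jaw": 60},
    {"offset": [0, 0, 30], "spin": 0, "jaw": 60},
    {"offset": [0, 0, 0], "spin": 0, "jaw": 60}
  ],
  "force": 20
}}

```text
clock: 11.95
eef_pos: [580.1, -121.5, 149.0]
eef_rot: [-3.135, -0.001, 1.483]
wrist_force: [-0.2, 0.4, -0.4]
finger_gap: 60.2
```

```bash
python3 -c "
from h import *
s=st()"
```

```text
t 11.95 deck [  39.6 -275. ] z 149.0 rpy [-3.135e+00 -1.000e-03  1.483e+00] F [-0.2  0.4 -0.4] gap 60.2 j [-0.27  0.56  1.53 -0.    1.06 -0.18]
```

Emit:
{"api": "drive_tool", "payload": {
  "rows": [
    {"offset": [-0.5, -1.2, 15], "spin": 0, "jaw": 60},
    {"offset": [0, 0, 15], "spin": 0, "jaw": 60},
    {"offset": [0, 0, 0], "spin": 0, "jaw": 60},
    {"offset": [0, 0, 0], "spin": 0, "jaw": 30},
    {"offset": [0, 0, 0], "spin": 0, "jaw": 30},
    {"offset": [0, 0, 0], "spin": 0, "jaw": 30},
    {"offset": [0, 0, 0], "spin": 0, "jaw": 30},
    {"offset": [0, 0, -30], "spin": 0, "jaw": 30},
    {"offset": [0, 0, -40], "spin": 0, "jaw": 30},
    {"offset": [0, 0, -40], "spin": 0, "jaw": 30},
    {"offset": [36, 5.9, 0], "spin": 0, "jaw": 30},
    {"offset": [36, 5.9, 0], "spin": 0, "jaw": 30},
    {"offset": [36, 5.9, 0], "spin": 0, "jaw": 30},
    {"offset": [36, 5.9, 0], "spin": 0, "jaw": 30},
    {"offset": [36, 5.9, 0], "spin": 0, "jaw": 30},
    {"offset": [36, 5.9, 0], "spin": 0, "jaw": 30},
    {"offset": [36, 5.9, 0], "spin": 0, "jaw": 30},
    {"offset": [36, 5.9, 0], "spin": 0, "jaw": 30},
    {"offset": [0, 0, 0], "spin": 0, "jaw": 30},
    {"offset": [0, 0, 0], "spin": 0, "jaw": 30}
  ],
  "force": 20
}}

```text
clock: 13.95
eef_pos: [653.3, 160.7, 232.5]
eef_rot: [-3.141, 0.0, 1.481]
wrist_force: [1.0, -0.4, 0.2]
finger_gap: 43.4
```

```bash
python3 -c "
from h import *
s=st()"
```

```text
t 13.95 deck [85.2 13. ] z 232.5 rpy [-3.141  0.     1.481] F [ 1.  -0.4  0.2] gap 43.4 j [ 0.19  0.63  1.2  -0.    1.3   0.28]
```

Emit:
{"api": "drive_tool", "payload": {
  "rows": [
    {"offset": [1.5, 0.8, 30], "spin": 0.4, "jaw": 30},
    {"offset": [0, 0, 30], "spin": 0, "jaw": 30},
    {"offset": [0, 0, 27], "spin": 0, "jaw": 30},
    {"offset": [0, 0, 12], "spin": 0, "jaw": 30},
    {"offset": [0, 0, 6], "spin": 0, "jaw": 30},
    {"offset": [0, 0, 3], "spin": 0, "jaw": 30},
    {"offset": [0, 0, 0], "spin": 0, "jaw": 30},
    {"offset": [0, 0, 0], "spin": 0, "jaw": 30}
  ],
  "force": 20
}}

```text
clock: 14.75
eef_pos: [655.0, 161.2, 127.7]
eef_rot: [3.139, -0.001, 1.472]
wrist_force: [-5.2, -0.9, 10.4]
finger_gap: 43.5
```

```bash
python3 -c "
from h import *
s=st()"
```

```text
t 14.75 deck [86.9 13.6] z 127.7 rpy [ 3.139e+00 -1.000e-03  1.472e+00] F [-5.2 -0.9 10.4] gap 43.5 j [ 0.19  0.75  1.27 -0.    1.12  0.29]
```

Emit:
{"api": "drive_tool", "payload": {
  "rows": [
    {"offset": [0, 0, 0], "spin": 0, "jaw": 58},
    {"offset": [0, 0, 0], "spin": 0, "jaw": 58},
    {"offset": [0, 0, 0], "spin": 0, "jaw": 58},
    {"offset": [0, 0, -30], "spin": 0, "jaw": 58},
    {"offset": [0, 0, -30], "spin": 0, "jaw": 58},
    {"offset": [0, 0, -30], "spin": 0, "jaw": 58},
    {"offset": [-37, -20.5, 0], "spin": 0, "jaw": 60},
    {"offset": [-37, -20.5, 0], "spin": 0, "jaw": 60},
    {"offset": [-37, -20.5, 0], "spin": 0, "jaw": 60},
    {"offset": [-37, -20.5, 0], "spin": 0, "jaw": 60},
    {"offset": [-37, -20.5, 0], "spin": 0, "jaw": 60},
    {"offset": [-37, -20.5, 0], "spin": 0, "jaw": 60},
    {"offset": [-37, -20.5, 0], "spin": 0, "jaw": 60},
    {"offset": [-37, -20.5, 0], "spin": 0, "jaw": 60},
    {"offset": [0, 0, 35], "spin": 0, "jaw": 60},
    {"offset": [0, 0, 25], "spin": 0, "jaw": 60},
    {"offset": [0, 0, 0], "spin": 0, "jaw": 60},
    {"offset": [0, 0, 0], "spin": 0, "jaw": 60}
  ],
  "force": 20
}}

```text
clock: 16.55
eef_pos: [462.5, -116.9, 155.5]
eef_rot: [3.142, 0.0, 1.473]
wrist_force: [0.4, 0.2, -0.0]
finger_gap: 60.2
```

```bash
python3 -c "
from h import *
s=st();c=cam('top');carts(c);leaf(cam('side'))"
```

```text
t 16.55 deck [ -77.8 -281.7] z 155.5 rpy [3.142 0.    1.473] F [ 0.4  0.2 -0. ] gap 60.2 j [-0.32  0.33  1.87 -0.    0.95 -0.23]
mat deck [  63.8 -383.5] r 28.9 z 45.9 n 271
mat deck [  47.6 -502.3] r 29.0 z 46.0 n 286
mat deck [ -66.5 -514.5] r 29.5 z 46.0 n 300
well deck [86.6 17.9] r 22.1 z 51.2 n 151
leaf 3007 angle pct [82.8 83.6 84.2 84.9 85.9]
```

Emit:
{"api": "drive_tool", "payload": {
  "rows": [
    {"offset": [-0.5, 0.5, 20], "spin": 0, "jaw": 60},
    {"offset": [0, 0, 15], "spin": 0, "jaw": 60},
    {"offset": [0, 0, 0], "spin": 0, "jaw": 60},
    {"offset": [0, 0, 0], "spin": 0, "jaw": 30},
    {"offset": [0, 0, 0], "spin": 0, "jaw": 30},
    {"offset": [0, 0, 0], "spin": 0, "jaw": 30},
    {"offset": [0, 0, 0], "spin": 0, "jaw": 30},
    {"offset": [0, 0, -30], "spin": 0, "jaw": 30},
    {"offset": [0, 0, -40], "spin": 0, "jaw": 30},
    {"offset": [0, 0, -40], "spin": 0, "jaw": 30},
    {"offset": [36.8, -1, 0], "spin": 0, "jaw": 30},
    {"offset": [36.8, -1, 0], "spin": 0, "jaw": 30},
    {"offset": [36.8, -1, 0], "spin": 0, "jaw": 30},
    {"offset": [36.8, -1, 0], "spin": 0, "jaw": 30},
    {"offset": [36.8, -1, 0], "spin": 0, "jaw": 30},
    {"offset": [36.8, -1, 0], "spin": 0, "jaw": 30},
    {"offset": [36.8, -1, 0], "spin": 0, "jaw": 30},
    {"offset": [36.8, -1, 0], "spin": 0, "jaw": 30},
    {"offset": [0, 0, 0], "spin": 0, "jaw": 30},
    {"offset": [0, 0, 0], "spin": 0, "jaw": 30}
  ],
  "force": 20
}}

```text
clock: 18.65
eef_pos: [483.3, 176.7, 229.9]
eef_rot: [-3.142, 0.0, 1.474]
wrist_force: [0.5, -1.2, -0.7]
finger_gap: 43.4
```

```bash
python3 -c "
from h import *
s=st()"
```

```text
t 18.65 deck [-85.5  12.5] z 229.9 rpy [-3.142  0.     1.474] F [ 0.5 -1.2 -0.7] gap 43.4 j [ 0.28  0.3   1.71 -0.    1.14  0.38]
```

Emit:
{"api": "drive_tool", "payload": {
  "rows": [
    {"offset": [0.5, -0.5, 30], "spin": 0, "jaw": 30},
    {"offset": [0, 0, 30], "spin": 0, "jaw": 30},
    {"offset": [0, 0, 27], "spin": 0, "jaw": 30},
    {"offset": [0, 0, 10], "spin": 0, "jaw": 30},
    {"offset": [0, 0, 5], "spin": 0, "jaw": 30},
    {"offset": [0, 0, 2], "spin": 0, "jaw": 30},
    {"offset": [0, 0, 0], "spin": 0, "jaw": 30},
    {"offset": [0, 0, 0], "spin": 0, "jaw": 58},
    {"offset": [0, 0, 0], "spin": 0, "jaw": 58},
    {"offset": [0, 0, 0], "spin": 0, "jaw": 58},
    {"offset": [0, 0, -30], "spin": 0, "jaw": 58},
    {"offset": [0, 0, -35], "spin": 0, "jaw": 58},
    {"offset": [0, 0, -35], "spin": 0, "jaw": 58},
    {"offset": [-39.6, 14.9, 0], "spin": 0, "jaw": 76},
    {"offset": [-39.6, 14.9, 0], "spin": 0, "jaw": 76},
    {"offset": [-39.6, 14.9, 0], "spin": 0, "jaw": 76},
    {"offset": [-39.6, 14.9, 0], "spin": 0, "jaw": 76},
    {"offset": [-39.6, 14.9, 0], "spin": 0, "jaw": 76},
    {"offset": [-39.6, 14.9, 0], "spin": 0, "jaw": 76},
    {"offset": [-39.6, 14.9, 0], "spin": 0, "jaw": 76}
  ],
  "force": 20
}}

```text
clock: 20.65
eef_pos: [560.0, -110.9, 226.1]
eef_rot: [3.141, 0.0, 1.473]
wrist_force: [0.9, 0.6, 0.5]
finger_gap: 76.0
```

Emit:
{"api": "drive_tool", "payload": {
  "rows": [
    {"offset": [-39.6, 14.9, 0], "spin": 0, "jaw": 76},
    {"offset": [-39.6, 14.9, 0], "spin": 0, "jaw": 76},
    {"offset": [-39.6, 14.9, 0], "spin": 0, "jaw": 76},
    {"offset": [0, 0, 30], "spin": 0, "jaw": 76},
    {"offset": [0, 0, 30], "spin": 0, "jaw": 76},
    {"offset": [0, 0, 0], "spin": 0, "jaw": 76},
    {"offset": [0, 0, 0], "spin": 0, "jaw": 76}
  ]
}}

```text
clock: 21.35
eef_pos: [592.9, -231.6, 166.6]
eef_rot: [-3.142, -0.0, 1.473]
wrist_force: [-0.3, -0.3, 0.8]
finger_gap: 76.0
```

```bash
python3 -c "
from h import *
s=st();carts()"
```

```text
t 21.35 deck [  63.  -383.3] z 166.6 rpy [-3.142 -0.     1.473] F [-0.3 -0.3  0.8] gap 76.0 j [-0.43  0.62  1.38  0.    1.13 -0.33]
mat deck [  47.5 -503. ] r 29.5 z 45.8 n 178
mat deck [ -66.6 -514.4] r 29.3 z 46.2 n 275
well deck [88.2 17. ] r 21.8 z 50.7 n 152
well deck [-85.3  12.1] r 22.1 z 50.8 n 165
```

Emit:
{"api": "drive_tool", "payload": {
  "rows": [
    {"offset": [0, 0.5, 26], "spin": 0, "jaw": 76},
    {"offset": [0, 0, 20], "spin": 0, "jaw": 76},
    {"offset": [0, 0, 0], "spin": 0, "jaw": 76},
    {"offset": [0, 0, 0], "spin": 0, "jaw": 45},
    {"offset": [0, 0, 0], "spin": 0, "jaw": 45},
    {"offset": [0, 0, 0], "spin": 0, "jaw": 45},
    {"offset": [0, 0, 0], "spin": 0, "jaw": 45},
    {"offset": [0, 0, -30], "spin": 0, "jaw": 45},
    {"offset": [0, 0, -40], "spin": 0, "jaw": 45},
    {"offset": [0, 0, -40], "spin": 0, "jaw": 45},
    {"offset": [37.2, 2.6, 0], "spin": 0, "jaw": 45},
    {"offset": [37.2, 2.6, 0], "spin": 0, "jaw": 45},
    {"offset": [37.2, 2.6, 0], "spin": 0, "jaw": 45},
    {"offset": [37.2, 2.6, 0], "spin": 0, "jaw": 45},
    {"offset": [37.2, 2.6, 0], "spin": 0, "jaw": 45},
    {"offset": [37.2, 2.6, 0], "spin": 0, "jaw": 45},
    {"offset": [37.2, 2.6, 0], "spin": 0, "jaw": 45},
    {"offset": [37.2, 2.6, 0], "spin": 0, "jaw": 45},
    {"offset": [37.2, 2.6, 0], "spin": 0, "jaw": 45},
    {"offset": [0, 0, 0], "spin": 0, "jaw": 45}
  ],
  "force": 25
}}

```text
clock: 23.4
eef_pos: [649.2, 103.3, 230.3]
eef_rot: [3.141, -0.001, 1.477]
wrist_force: [0.4, -1.1, -0.9]
finger_gap: 57.4
```

```bash
python3 -c "
from h import *
s=st()"
```

```text
t 23.4 deck [ 86.7 -44.5] z 230.3 rpy [ 3.141e+00 -1.000e-03  1.477e+00] F [ 0.4 -1.1 -0.9] gap 57.4 j [0.1  0.6  1.26 0.   1.28 0.2 ]
```

Emit:
{"api": "drive_tool", "payload": {
  "rows": [
    {"offset": [0, 0, 30], "spin": 0, "jaw": 45},
    {"offset": [0, 0, 30], "spin": 0, "jaw": 45},
    {"offset": [0, 0, 10], "spin": 0, "jaw": 45},
    {"offset": [0, 0, 0], "spin": 0, "jaw": 45}
  ]
}}

```text
clock: 23.8
eef_pos: [648.8, 98.7, 159.0]
eef_rot: [-3.139, 0.0, 1.473]
wrist_force: [-0.5, -0.2, 0.3]
finger_gap: 57.4
```

```bash
python3 -c "
from h import *
s=st();c=cam('top');w=cloud(c);q=dk(w);z=w[...,2]
m=(z>70)&(z<112)&(q[...,0]>50)&(q[...,0]<120)&(q[...,1]>-90)&(q[...,1]<0)
print(m.sum(),np.nanmin(q[m],0),np.nanmax(q[m],0))
cv2.imwrite('pics/t2.png',cv2.resize(c['color'][90:260,150:290],None,fx=4,fy=4,interpolation=2)[:600])"
```

```text
t 23.8 deck [ 86.8 -49.1] z 159.0 rpy [-3.139  0.     1.473] F [-0.5 -0.2  0.3] gap 57.4 j [ 0.1   0.67  1.32 -0.    1.15  0.19]Traceback (most recent call last):
  File "<string>", line 5, in <module>
    print(m.sum(),np.nanmin(q[m],0),np.nanmax(q[m],0))
                  ~~~~~~~~~^^^^^^^^
    res = np.fmin.reduce(a, axis=axis, out=out, **kwargs)
ValueError: zero-size array to reduction operation fmin which has no identity
```

Emit:
{"api": "drive_tool", "payload": {
  "rows": [
    {"offset": [0.5, 0, 20], "spin": 0, "jaw": 45},
    {"offset": [0, 0, 9], "spin": 0, "jaw": 45},
    {"offset": [0, 0, 4], "spin": 0, "jaw": 45},
    {"offset": [0, 0, 1], "spin": 0, "jaw": 45},
    {"offset": [0, 0, 0], "spin": 0, "jaw": 45}
  ]
}}

```text
clock: 24.35
eef_pos: [649.5, 99.7, 126.8]
eef_rot: [3.14, -0.0, 1.473]
wrist_force: [-0.7, -1.1, -0.7]
finger_gap: 57.6
```

```bash
python3 -c "
from h import *
s=st()"
```

```text
t 24.35 deck [ 87.4 -48.1] z 126.8 rpy [ 3.14  -0.     1.473] F [-0.7 -1.1 -0.7] gap 57.6 j [0.1  0.71 1.34 0.   1.09 0.19]
```

Emit:
{"api": "drive_tool", "payload": {
  "rows": [
    {"offset": [0, 0, 2.5], "spin": 0, "jaw": 45},
    {"offset": [0, 0, 0], "spin": 0, "jaw": 68},
    {"offset": [0, 0, 0], "spin": 0, "jaw": 68},
    {"offset": [0, 0, 0], "spin": 0, "jaw": 68},
    {"offset": [0, 0, -30], "spin": 0, "jaw": 68},
    {"offset": [0, 0, -35], "spin": 0, "jaw": 68},
    {"offset": [0, 0, -30], "spin": 0, "jaw": 68},
    {"offset": [-37.9, -3.3, 0], "spin": 0, "jaw": 76},
    {"offset": [-37.9, -3.3, 0], "spin": 0, "jaw": 76},
    {"offset": [-37.9, -3.3, 0], "spin": 0, "jaw": 76},
    {"offset": [-37.9, -3.3, 0], "spin": 0, "jaw": 76},
    {"offset": [-37.9, -3.3, 0], "spin": 0, "jaw": 76},
    {"offset": [-37.9, -3.3, 0], "spin": 0, "jaw": 76},
    {"offset": [-37.9, -3.3, 0], "spin": 0, "jaw": 76},
    {"offset": [-37.9, -3.3, 0], "spin": 0, "jaw": 76},
    {"offset": [-37.9, -3.3, 0], "spin": 0, "jaw": 76},
    {"offset": [-37.9, -3.3, 0], "spin": 0, "jaw": 76},
    {"offset": [-37.9, -3.3, 0], "spin": 0, "jaw": 76},
    {"offset": [-37.9, -3.3, 0], "spin": 0, "jaw": 76}
  ]
}}

```text
clock: 26.25
eef_pos: [564.9, -350.6, 218.3]
eef_rot: [3.142, 0.0, 1.473]
wrist_force: [-0.2, 0.7, 0.0]
finger_gap: 75.7
```

Emit:
{"api": "drive_tool", "payload": {
  "rows": [
    {"offset": [0, 0, 30], "spin": 0, "jaw": 76},
    {"offset": [0, 0, 30], "spin": 0, "jaw": 76},
    {"offset": [0, 0, 0], "spin": 0, "jaw": 76},
    {"offset": [0, 0, 0], "spin": 0, "jaw": 76}
  ]
}}

```text
clock: 26.65
eef_pos: [565.6, -349.1, 158.9]
eef_rot: [-3.141, -0.0, 1.473]
wrist_force: [0.3, -0.4, 0.5]
finger_gap: 76.0
```

```bash
python3 -c "
from h import *
s=st();carts()"
```

```text
t 26.65 deck [  47.2 -502.9] z 158.9 rpy [-3.141 -0.     1.473] F [ 0.3 -0.4  0.5] gap 76.0 j [-0.61  0.69  1.29 -0.    1.16 -0.51]
well deck [87.6 17.5] r 21.9 z 51.2 n 152
well deck [ 87.7 -48.1] r 29.2 z 50.9 n 266
well deck [-85.3  11.6] r 22.2 z 51.2 n 166
```

Emit:
{"api": "drive_tool", "payload": {
  "rows": [
    {"offset": [0, 0, 22], "spin": 0, "jaw": 76},
    {"offset": [0, 0, 16], "spin": 0, "jaw": 76},
    {"offset": [0, 0, 0], "spin": 0, "jaw": 60},
    {"offset": [0, 0, 0], "spin": 0, "jaw": 45},
    {"offset": [0, 0, 0], "spin": 0, "jaw": 45},
    {"offset": [0, 0, 0], "spin": 0, "jaw": 45},
    {"offset": [0, 0, -35], "spin": 0, "jaw": 45},
    {"offset": [0, 0, -40], "spin": 0, "jaw": 45},
    {"offset": [37.9, -3.9, -20], "spin": 0, "jaw": 45},
    {"offset": [37.9, -3.9, -15], "spin": 0, "jaw": 45},
    {"offset": [37.9, -3.9, 0], "spin": 0, "jaw": 45},
    {"offset": [37.9, -3.9, 0], "spin": 0, "jaw": 45},
    {"offset": [37.9, -3.9, 0], "spin": 0, "jaw": 45},
    {"offset": [37.9, -3.9, 0], "spin": 0, "jaw": 45},
    {"offset": [37.9, -3.9, 0], "spin": 0, "jaw": 45},
    {"offset": [37.9, -3.9, 0], "spin": 0, "jaw": 45},
    {"offset": [37.9, -3.9, 0], "spin": 0, "jaw": 45},
    {"offset": [37.9, -3.9, 0], "spin": 0, "jaw": 45},
    {"offset": [37.9, -3.9, 0], "spin": 0, "jaw": 45},
    {"offset": [37.9, -3.9, 0], "spin": 0, "jaw": 45}
  ],
  "force": 25
}}

```text
clock: 28.7
eef_pos: [563.0, 109.6, 230.9]
eef_rot: [3.141, -0.0, 1.473]
wrist_force: [0.1, -0.1, -1.6]
finger_gap: 57.6
```

Emit:
{"api": "drive_tool", "payload": {
  "rows": [
    {"offset": [0, 0, 0], "spin": 0, "jaw": 45},
    {"offset": [0, 0, 30], "spin": 0, "jaw": 45},
    {"offset": [0, 0, 30], "spin": 0, "jaw": 45},
    {"offset": [0, 0, 10], "spin": 0, "jaw": 45},
    {"offset": [0, 0, 0], "spin": 0, "jaw": 45}
  ]
}}

```text
clock: 29.2
eef_pos: [563.0, 107.6, 159.6]
eef_rot: [-3.14, 0.001, 1.473]
wrist_force: [-0.1, 1.6, -0.9]
finger_gap: 57.6
```

```bash
python3 -c "
from h import *
s=st();carts()"
```

```text
t 29.2 deck [  0.5 -48.6] z 159.6 rpy [-3.140e+00  1.000e-03  1.473e+00] F [-0.1  1.6 -0.9] gap 57.6 j [ 0.12  0.51  1.59 -0.    1.05  0.22]
mat deck [ -65.4 -512.9] r 29.5 z 45.7 n 301
```

Emit:
{"api": "drive_tool", "payload": {
  "rows": [
    {"offset": [0, 0, 20], "spin": 0, "jaw": 45},
    {"offset": [0, 0, 9], "spin": 0, "jaw": 45},
    {"offset": [0, 0, 4], "spin": 0, "jaw": 45},
    {"offset": [0, 0, 3], "spin": 0, "jaw": 45},
    {"offset": [0, 0, 0], "spin": 0, "jaw": 45},
    {"offset": [0, 0, 0], "spin": 0, "jaw": 68},
    {"offset": [0, 0, 0], "spin": 0, "jaw": 68},
    {"offset": [0, 0, 0], "spin": 0, "jaw": 68},
    {"offset": [0, 0, -30], "spin": 0, "jaw": 68},
    {"offset": [0, 0, -35], "spin": 0, "jaw": 68},
    {"offset": [0, 0, -30], "spin": 0, "jaw": 68},
    {"offset": [-38.8, -5.5, 0], "spin": 0, "jaw": 76},
    {"offset": [-38.8, -5.5, 0], "spin": 0, "jaw": 76},
    {"offset": [-38.8, -5.5, 0], "spin": 0, "jaw": 76},
    {"offset": [-38.8, -5.5, 0], "spin": 0, "jaw": 76},
    {"offset": [-38.8, -5.5, 0], "spin": 0, "jaw": 76},
    {"offset": [-38.8, -5.5, 0], "spin": 0, "jaw": 76},
    {"offset": [-38.8, -5.5, 0], "spin": 0, "jaw": 76},
    {"offset": [-38.8, -5.5, 0], "spin": 0, "jaw": 76},
    {"offset": [-38.8, -5.5, 0], "spin": 0, "jaw": 76}
  ]
}}

```text
clock: 31.25
eef_pos: [479.3, -236.1, 219.6]
eef_rot: [3.141, 0.0, 1.473]
wrist_force: [0.6, 0.0, 0.3]
finger_gap: 76.0
```

Emit:
{"api": "drive_tool", "payload": {
  "rows": [
    {"offset": [-38.8, -5.5, 0], "spin": 0, "jaw": 76},
    {"offset": [-38.8, -5.5, 0], "spin": 0, "jaw": 76},
    {"offset": [-38.8, -5.5, 0], "spin": 0, "jaw": 76},
    {"offset": [0, 0, 30], "spin": 0, "jaw": 76},
    {"offset": [0, 0, 30], "spin": 0, "jaw": 76},
    {"offset": [0, 0, 0], "spin": 0, "jaw": 76},
    {"offset": [0, 0, 0], "spin": 0, "jaw": 76}
  ]
}}

```text
clock: 31.95
eef_pos: [452.3, -348.9, 160.0]
eef_rot: [-3.141, -0.0, 1.473]
wrist_force: [1.2, -0.6, 0.7]
finger_gap: 76.2
```

```bash
python3 -c "
from h import *
s=st();carts()"
```

```text
t 31.95 deck [ -65.6 -513.6] z 160.0 rpy [-3.141 -0.     1.473] F [ 1.2 -0.6  0.7] gap 76.2 j [-0.72  0.5   1.6  -0.    1.05 -0.62]
well deck [87.1 17.7] r 22.3 z 51.1 n 151
well deck [ 87.7 -47.7] r 29.2 z 50.9 n 267
well deck [  0.2 -47.8] r 29.1 z 50.8 n 273
well deck [-85.2  11.9] r 21.6 z 51.0 n 164
```

Last one: descend 39, then carry to (-86, -48.5), a delta of (465, -20.4).

Emit:
{"api": "drive_tool", "payload": {
  "rows": [
    {"offset": [0, 0, 23], "spin": 0, "jaw": 76},
    {"offset": [0, 0, 16], "spin": 0, "jaw": 76},
    {"offset": [0, 0, 0], "spin": 0, "jaw": 60},
    {"offset": [0, 0, 0], "spin": 0, "jaw": 45},
    {"offset": [0, 0, 0], "spin": 0, "jaw": 45},
    {"offset": [0, 0, 0], "spin": 0, "jaw": 45},
    {"offset": [0, 0, -35], "spin": 0, "jaw": 45},
    {"offset": [0, 0, -40], "spin": 0, "jaw": 45},
    {"offset": [38.8, -1.7, -20], "spin": 0, "jaw": 45},
    {"offset": [38.8, -1.7, -15], "spin": 0, "jaw": 45},
    {"offset": [38.8, -1.7, 0], "spin": 0, "jaw": 45},
    {"offset": [38.8, -1.7, 0], "spin": 0, "jaw": 45},
    {"offset": [38.8, -1.7, 0], "spin": 0, "jaw": 45},
    {"offset": [38.8, -1.7, 0], "spin": 0, "jaw": 45},
    {"offset": [38.8, -1.7, 0], "spin": 0, "jaw": 45},
    {"offset": [38.8, -1.7, 0], "spin": 0, "jaw": 45},
    {"offset": [38.8, -1.7, 0], "spin": 0, "jaw": 45},
    {"offset": [38.8, -1.7, 0], "spin": 0, "jaw": 45},
    {"offset": [38.8, -1.7, 0], "spin": 0, "jaw": 45},
    {"offset": [38.8, -1.7, 0], "spin": 0, "jaw": 45}
  ],
  "force": 25
}}

```text
clock: 34.0
eef_pos: [477.1, 118.2, 231.1]
eef_rot: [3.14, -0.0, 1.473]
wrist_force: [1.2, -0.3, -1.1]
finger_gap: 57.7
```

Emit:
{"api": "drive_tool", "payload": {
  "rows": [
    {"offset": [0, 0, 0], "spin": 0, "jaw": 45},
    {"offset": [0, 0, 30], "spin": 0, "jaw": 45},
    {"offset": [0, 0, 30], "spin": 0, "jaw": 45},
    {"offset": [0, 0, 10], "spin": 0, "jaw": 45},
    {"offset": [0, 0, 0], "spin": 0, "jaw": 45}
  ]
}}

```text
clock: 34.5
eef_pos: [477.0, 116.1, 159.9]
eef_rot: [-3.14, 0.001, 1.473]
wrist_force: [0.2, -0.3, -0.3]
finger_gap: 57.8
```

```bash
python3 -c "
from h import *
s=st();leaf(cam('side'))"
```

```text
t 34.5 deck [-85.9 -48.5] z 159.9 rpy [-3.140e+00  1.000e-03  1.473e+00] F [ 0.2 -0.3 -0.3] gap 57.8 j [ 0.16  0.35  1.83 -0.    0.97  0.26]
leaf 3046 angle pct [82.6 83.6 84.2 84.9 85.8]
```

Emit:
{"api": "drive_tool", "payload": {
  "rows": [
    {"offset": [0, 0, 20], "spin": 0, "jaw": 45},
    {"offset": [0, 0, 9], "spin": 0, "jaw": 45},
    {"offset": [0, 0, 4], "spin": 0, "jaw": 45},
    {"offset": [0, 0, 3], "spin": 0, "jaw": 45},
    {"offset": [0, 0, 0], "spin": 0, "jaw": 45},
    {"offset": [0, 0, 0], "spin": 0, "jaw": 68},
    {"offset": [0, 0, 0], "spin": 0, "jaw": 68},
    {"offset": [0, 0, 0], "spin": 0, "jaw": 68},
    {"offset": [0, 0, -30], "spin": 0, "jaw": 68},
    {"offset": [0, 0, -40], "spin": 0, "jaw": 68},
    {"offset": [0, 0, -40], "spin": 0, "jaw": 68},
    {"offset": [-40, 0, -40], "spin": 0, "jaw": 68},
    {"offset": [-40, 0, -40], "spin": 0, "jaw": 68},
    {"offset": [-40, 0, -40], "spin": 0, "jaw": 68},
    {"offset": [-40, 0, -40], "spin": 0, "jaw": 68},
    {"offset": [0, 0, -30], "spin": 0, "jaw": 68}
  ]
}}

```text
clock: 36.15
eef_pos: [462.8, -27.1, 408.0]
eef_rot: [3.14, 0.001, 1.47]
wrist_force: [-0.3, 1.1, 0.0]
finger_gap: 68.0
```

```bash
python3 -c "
from h import *
s=st();c=cam('top');carts(c)
cv2.imwrite('pics/t2.png',cv2.resize(c['color'],(800,600)))
c=cam('side');leaf(c);w=cloud(c);q=dk(w)
r=q[...,1]-107.5;z=w[...,2]-80
m=(abs(q[...,0])<30)&(r>12)&(r<80)&(z>60)&(z<230)
print('ring pts',m.sum(), np.percentile(q[m],[5,50,95],axis=0), np.percentile(w[m][:,2],[5,50,95]))
g=m&(abs(q[...,0])<15)&(r>30); print('bar',g.sum(),np.median(q[g],0),np.median(w[g][:,2]),np.ptp(w[g][:,2]))
cv2.imwrite('pics/s4.png',cv2.resize(c['color'][130:290,130:330],None,fx=3.5,fy=3.5,interpolation=2))"
```

```text
t 36.15 deck [ -86.2 -192.3] z 408.0 rpy [3.14e+00 1.00e-03 1.47e+00] F [-0.3  1.1  0. ] gap 68.0 j [-0.14  0.04  1.58 -0.    1.52 -0.04]
well deck [87.5 18.1] r 22.4 z 50.7 n 151
well deck [ 88.2 -49.2] r 29.5 z 50.7 n 267
well deck [  0.9 -47.6] r 28.9 z 50.9 n 274
well deck [-85.1  11.9] r 21.8 z 50.8 n 166
well deck [-85.8 -48.4] r 28.8 z 51.3 n 290
leaf 3021 angle pct [82.8 83.6 84.2 84.9 85.7]
ring pts 76 [[-23.75204423 122.63614205]
 [  0.44824221 139.66540243]
 [ 24.63194614 142.51881593]] [213.10753279 216.71000393 219.08601875]
bar 31 [ -0.48594325 140.58687722] 217.06745876270205 7.741624183865156
```

View pics/t2.png

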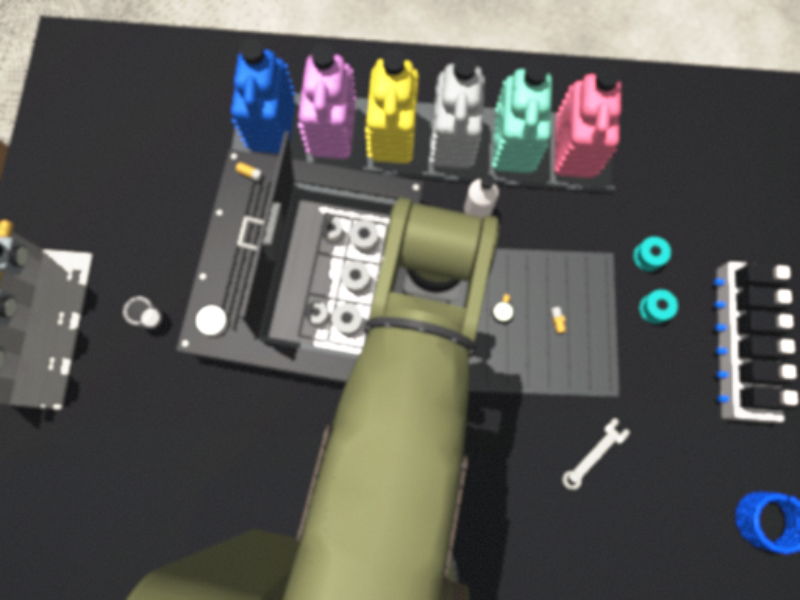

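View pics/s4.png

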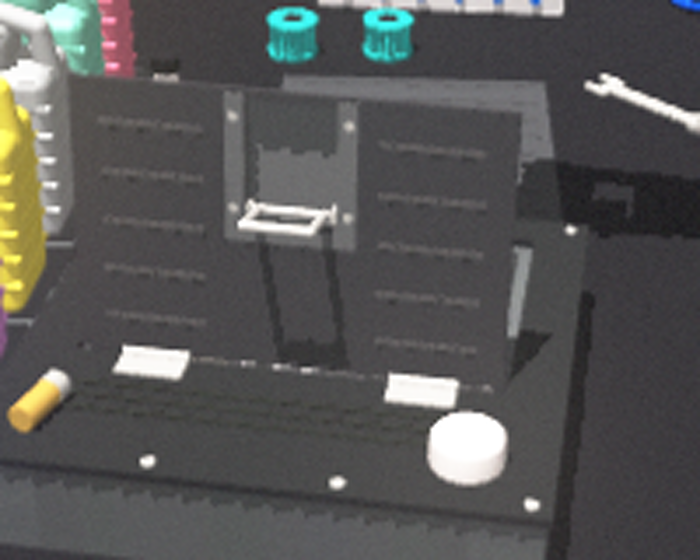

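All five cartridges are upright in their own cells. The largest offset is about 4 mm, and top z is 51 against an expected 50. The mat now holds only the gauge and coupling. The ring bar stands behind the leaf at deck (0,138), z≈215. I'll grip it from above and reverse the swing.

Emit:
{"api": "drive_tool", "payload": {
  "rows": [
    {"offset": [36.7, 9.6, -15], "spin": 0, "jaw": 28},
    {"offset": [36.7, 9.6, -10], "spin": 0, "jaw": 28},
    {"offset": [36.7, 9.6, 0], "spin": 0, "jaw": 28},
    {"offset": [36.7, 9.6, 0], "spin": 0, "jaw": 28},
    {"offset": [36.7, 9.6, 0], "spin": 0, "jaw": 28},
    {"offset": [36.7, 9.6, 0], "spin": 0, "jaw": 28},
    {"offset": [36.7, 9.6, 0], "spin": 0, "jaw": 28},
    {"offset": [36.7, 9.6, 0], "spin": 0, "jaw": 28},
    {"offset": [36.7, 9.6, 0], "spin": 0, "jaw": 28},
    {"offset": [0, 0, 0], "spin": -8.2, "jaw": 28},
    {"offset": [0, 0, 0], "spin": -8.2, "jaw": 28},
    {"offset": [0, 0, 0], "spin": -8.2, "jaw": 28},
    {"offset": [0, 0, 0], "spin": -8.2, "jaw": 28},
    {"offset": [0, 0, 0], "spin": -8.2, "jaw": 28},
    {"offset": [0, 0, 0], "spin": -8.2, "jaw": 28},
    {"offset": [0, 0, 0], "spin": -8.2, "jaw": 28},
    {"offset": [0, 0, 0], "spin": -8.2, "jaw": 28},
    {"offset": [0, 0, 0], "spin": -8.2, "jaw": 28},
    {"offset": [0, 0, 0], "spin": -8.2, "jaw": 28},
    {"offset": [0, 0, 0], "spin": -8.2, "jaw": 28}
  ]
}}

```text
clock: 38.25
eef_pos: [581.5, 296.5, 429.7]
eef_rot: [-3.141, -0.001, 3.054]
wrist_force: [-0.3, -0.7, -0.1]
finger_gap: 27.9
```

Emit:
{"api": "drive_tool", "payload": {
  "rows": [
    {"offset": [0, 0, 0], "spin": 0, "jaw": 28},
    {"offset": [0, 0, 0], "spin": 0, "jaw": 28}
  ]
}}

```text
clock: 38.45
eef_pos: [581.6, 296.3, 430.1]
eef_rot: [-3.141, -0.001, 3.043]
wrist_force: [0.4, 0.4, -0.6]
finger_gap: 28.0
```

```bash
python3 -c "
from h import *
s=st()"
```

```text
t 38.45 deck [  0.7 141.1] z 430.1 rpy [-3.141e+00 -1.000e-03  3.043e+00] F [ 0.4  0.4 -0.6] gap 28.0 j [ 0.42  0.5   0.96  0.    1.68 -1.06]
```

Emit:
{"api": "drive_tool", "payload": {
  "rows": [
    {"offset": [0.7, -3.5, 30], "spin": 0, "jaw": 28},
    {"offset": [0, 0, 35], "spin": 0, "jaw": 28},
    {"offset": [0, 0, 35], "spin": 0, "jaw": 28},
    {"offset": [0, 0, 20], "spin": 0, "jaw": 28},
    {"offset": [0, 0, 11], "spin": 0, "jaw": 28},
    {"offset": [0, 0, 0], "spin": 0, "jaw": 28},
    {"offset": [0, 0, 0], "spin": 0, "jaw": 0},
    {"offset": [0, 0, 0], "spin": 0, "jaw": 0},
    {"offset": [0, 0, 0], "spin": 0, "jaw": 0},
    {"offset": [0, 0, 0], "spin": 0, "jaw": 0}
  ],
  "force": 50
}}

```text
clock: 39.45
eef_pos: [580.8, 292.9, 300.6]
eef_rot: [3.141, 0.001, 3.047]
wrist_force: [1.7, 1.9, 0.6]
finger_gap: 5.5
```

```bash
python3 -c "
from h import *
s=st(); d=dk(s['eef_pos'])
A=np.radians(84.2); H=107.5
y=d[1]-H; py=-123*np.cos(A)-6*np.sin(A); pz=123*np.sin(A)-6*np.cos(A)
z=pz+np.sqrt(2500-(y-py)**2); print('bar rel',y,z,'tip to bar',z+80-(s['eef_pos'][2]-97),'pivot',py,pz)
z2=216-80.; print('tip to bar by cam',216-(s['eef_pos'][2]-97))
a=np.radians(np.linspace(0,84.2,22)); yy=y*np.cos(a)-z*np.sin(a); zz=y*np.sin(a)+z*np.cos(a)
print([[0,float(b),float(c)] for b,c in zip(np.diff(yy).round(1),-np.diff(zz).round(1))])"
```

```text
t 39.45 deck [  0.3 137.5] z 300.6 rpy [3.141e+00 1.000e-03 3.047e+00] F [1.7 1.9 0.6] gap 5.5 j [ 0.41  0.53  1.21  0.    1.41 -1.07]
bar rel 30.023396180765616 134.22397841767182 tip to bar 10.625716567550995 pivot -18.39920880647513 121.76398940284328
tip to bar by cam 12.40173814987918
[[0, -9.5, -1.8], [0, -9.6, -1.1], [0, -9.6, -0.4], [0, -9.6, 0.2], [0, -9.6, 0.9], [0, -9.5, 1.6], [0, -9.4, 2.2], [0, -9.2, 2.9], [0, -9.0, 3.5], [0, -8.7, 4.1], [0, -8.4, 4.7], [0, -8.0, 5.3], [0, -7.6, 5.9], [0, -7.2, 6.4], [0, -6.7, 6.9], [0, -6.2, 7.3], [0, -5.7, 7.7], [0, -5.2, 8.1], [0, -4.6, 8.5], [0, -4.0, 8.8], [0, -3.4, 9.0]]
```

Emit:
{"api": "drive_tool", "payload": {
  "rows": [
    {"offset": [0, -9.5, -1.8], "spin": 0, "jaw": 0},
    {"offset": [0, -9.6, -1.1], "spin": 0, "jaw": 0},
    {"offset": [0, -9.6, -0.4], "spin": 0, "jaw": 0},
    {"offset": [0, -9.6, 0.2], "spin": 0, "jaw": 0},
    {"offset": [0, -9.6, 0.9], "spin": 0, "jaw": 0},
    {"offset": [0, -9.5, 1.6], "spin": 0, "jaw": 0},
    {"offset": [0, -9.4, 2.2], "spin": 0, "jaw": 0},
    {"offset": [0, -9.2, 2.9], "spin": 0, "jaw": 0},
    {"offset": [0, -9.0, 3.5], "spin": 0, "jaw": 0},
    {"offset": [0, -8.7, 4.1], "spin": 0, "jaw": 0},
    {"offset": [0, -8.4, 4.7], "spin": 0, "jaw": 0},
    {"offset": [0, 0, 0], "spin": 0, "jaw": 0}
  ],
  "force": 55
}}

```text
clock: 40.65
eef_pos: [570.9, 189.7, 281.9]
eef_rot: [-3.14, -0.001, 3.046]
wrist_force: [2.6, -2.0, -8.7]
finger_gap: 5.5
```

```bash
python3 -c "
from h import *
s=st(); leaf(cam('side')); leaf(cam('top'))"
```

```text
t 40.65 deck [ 0.4 33.9] z 281.9 rpy [-3.140e+00 -1.000e-03  3.046e+00] F [ 2.6 -2.  -8.7] gap 5.5 j [ 0.26  0.43  1.39 -0.    1.32 -1.22]
leaf 2418 angle pct [36.8 37.7 38.4 39.2 40.1]
leaf 492 angle pct [37.9 38.1 38.5 38.8 39.1]
```

Emit:
{"api": "drive_tool", "payload": {
  "rows": [
    {"offset": [0, -8.0, 5.3], "spin": 0, "jaw": 0},
    {"offset": [0, -7.6, 5.9], "spin": 0, "jaw": 0},
    {"offset": [0, -7.2, 6.4], "spin": 0, "jaw": 0},
    {"offset": [0, -6.7, 6.9], "spin": 0, "jaw": 0},
    {"offset": [0, -6.2, 7.3], "spin": 0, "jaw": 0},
    {"offset": [0, -5.7, 7.7], "spin": 0, "jaw": 0},
    {"offset": [0, -5.2, 8.1], "spin": 0, "jaw": 0},
    {"offset": [0, -4.6, 8.5], "spin": 0, "jaw": 0},
    {"offset": [0, -4.0, 8.0], "spin": 0, "jaw": 0},
    {"offset": [0, 0, 0], "spin": 0, "jaw": 0}
  ]
}}

```text
clock: 41.75
eef_pos: [565.6, 135.4, 217.5]
eef_rot: [-3.141, -0.001, 3.047]
wrist_force: [2.9, 2.6, -9.1]
finger_gap: 5.6
```

```bash
python3 -c "
from h import *
s=st(); c=cam('side');w=cloud(c);q=dk(w)
m=(abs(q[...,0])<145)&(abs(q[...,0])>60)&(q[...,1]>-98)&(q[...,1]<95)&(w[...,2]<130)
p=np.polyfit(q[m][:,1],w[m][:,2],1);print(p,np.polyval(p,[-107,107]))
cv2.imwrite('pics/s5.png',cv2.resize(c['color'][130:290,130:330],None,fx=3.5,fy=3.5,interpolation=2))"
```

```text
t 41.75 deck [  0.4 -20.6] z 217.5 rpy [-3.141e+00 -1.000e-03  3.047e+00] F [ 2.9  2.6 -9.1] gap 5.6 j [ 0.17  0.45  1.52 -0.    1.17 -1.3 ]
[-3.46129604e-02  8.37100398e+01] [87.41362657 80.00645305]
```

View pics/s5.png

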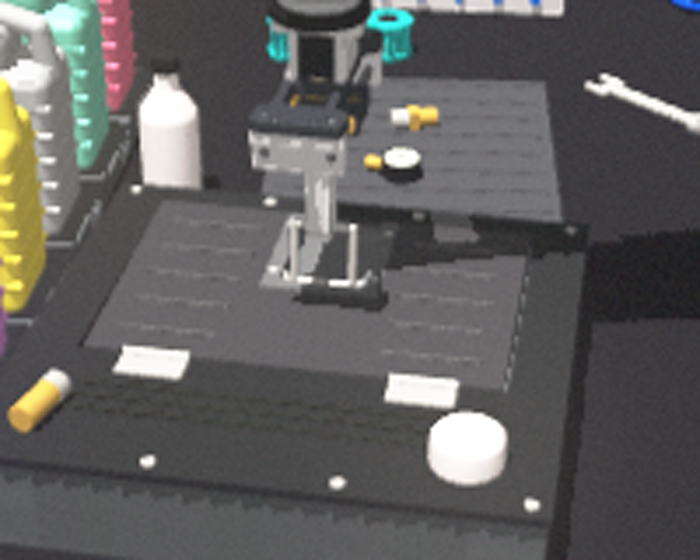

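Emit:
{"api": "drive_tool", "payload": {
  "rows": [
    {"offset": [0, -8.6, 1.5], "spin": 0, "jaw": 0},
    {"offset": [0, -8.2, 3.0], "spin": 0, "jaw": 0},
    {"offset": [0, -7.5, 4.4], "spin": 0, "jaw": 0},
    {"offset": [0, -6.7, 5.6], "spin": 0, "jaw": 0},
    {"offset": [0, -5.6, 6.7], "spin": 0, "jaw": 0},
    {"offset": [0, -4.4, 7.5], "spin": 0, "jaw": 0},
    {"offset": [0, 0, 0], "spin": 0, "jaw": 20},
    {"offset": [0, 0, 0], "spin": 0, "jaw": 20},
    {"offset": [0, 0, 0], "spin": 0, "jaw": 20},
    {"offset": [0, 0, -20], "spin": 0, "jaw": 20},
    {"offset": [0, 0, -20], "spin": 0, "jaw": 20},
    {"offset": [0, 0, -10], "spin": 0, "jaw": 0},
    {"offset": [0, 0, 0], "spin": 0, "jaw": 0},
    {"offset": [0, 0, 0], "spin": 0, "jaw": 0}
  ]
}}

```text
clock: 43.2
eef_pos: [561.8, 95.2, 239.6]
eef_rot: [-3.141, -0.0, 3.047]
wrist_force: [0.5, 0.5, 0.4]
finger_gap: 1.5
```

```bash
python3 -c "
from h import *
s=st(); c=cam('side');w=cloud(c);q=dk(w)
m=(abs(q[...,0])<145)&(abs(q[...,0])>60)&(q[...,1]>-98)&(q[...,1]<95)&(w[...,2]<130)
p=np.polyfit(q[m][:,1],w[m][:,2],1);print(p)
cv2.imwrite('pics/s6.png',cv2.resize(c['color'][130:290,130:330],None,fx=3.5,fy=3.5,interpolation=2))"
```

```text
t 43.2 deck [  0.5 -61. ] z 239.6 rpy [-3.141 -0.     3.047] F [0.5 0.5 0.4] gap 1.5 j [ 0.1   0.4   1.54 -0.    1.2  -1.37]
[-2.39253925e-02  8.25387031e+01]
```

View pics/s6.png

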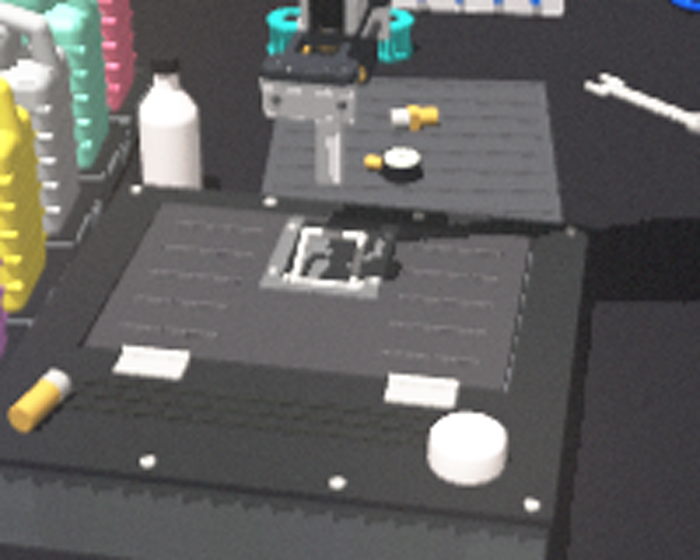

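Leaf is nearly shut and the ring about 25° up. Pressing the bar down next.

Emit:
{"api": "drive_tool", "payload": {
  "rows": [
    {"offset": [0, -3, 20], "spin": 0, "jaw": 0},
    {"offset": [0, 0, 20], "spin": 0, "jaw": 0},
    {"offset": [0, 0, 10], "spin": 0, "jaw": 0},
    {"offset": [0, 0, 6], "spin": 0, "jaw": 0},
    {"offset": [0, 0, 5], "spin": 0, "jaw": 0},
    {"offset": [0, 0, 4], "spin": 0, "jaw": 0},
    {"offset": [0, 0, 0], "spin": 0, "jaw": 0},
    {"offset": [0, 0, 0], "spin": 0, "jaw": 0}
  ]
}}

```text
clock: 44.05
eef_pos: [561.8, 92.3, 175.5]
eef_rot: [3.141, 0.001, 3.047]
wrist_force: [-0.3, -0.2, 0.8]
finger_gap: 0.7
```

```bash
python3 -c "
from h import *
s=st()"
```

```text
t 44.05 deck [  0.8 -63.9] z 175.5 rpy [3.141e+00 1.000e-03 3.047e+00] F [-0.3 -0.2  0.8] gap 0.7 j [ 0.1   0.48  1.59 -0.    1.07 -1.38]
```

Emit:
{"api": "drive_tool", "payload": {
  "rows": [
    {"offset": [0, 0, 1], "spin": 0, "jaw": 0},
    {"offset": [0, 0, 1], "spin": 0, "jaw": 0},
    {"offset": [0, 0, 1], "spin": 0, "jaw": 0},
    {"offset": [0, 0, 0], "spin": 0, "jaw": 0}
  ]
}}

```text
clock: 44.45
eef_pos: [562.1, 92.3, 174.1]
eef_rot: [3.141, 0.002, 3.047]
wrist_force: [-6.6, -0.5, 18.1]
finger_gap: 0.4
```

Emit:
{"api": "drive_tool", "payload": {
  "rows": [
    {"offset": [0, 0, 1], "spin": 0, "jaw": 0},
    {"offset": [0, 0, 1], "spin": 0, "jaw": 0},
    {"offset": [0, 0, 0], "spin": 0, "jaw": 0}
  ]
}}

```text
clock: 44.75
eef_pos: [562.3, 92.3, 173.5]
eef_rot: [3.141, 0.003, 3.047]
wrist_force: [-11.9, -2.2, 31.6]
finger_gap: 0.5
```

Emit:
{"api": "drive_tool", "payload": {
  "rows": [
    {"offset": [0, 0, -15], "spin": 0, "jaw": 0},
    {"offset": [0, 0, -15], "spin": 0, "jaw": 0},
    {"offset": [-30, -10, 0], "spin": 0, "jaw": 0},
    {"offset": [-30, -10, 0], "spin": 0, "jaw": 0},
    {"offset": [0, 0, 10], "spin": 0, "jaw": 0},
    {"offset": [0, 0, 8], "spin": 0, "jaw": 0},
    {"offset": [0, 0, 4], "spin": 0, "jaw": 0},
    {"offset": [0, 0, 2], "spin": 0, "jaw": 0},
    {"offset": [0, 0, 2], "spin": 0, "jaw": 0},
    {"offset": [0, 0, 1.5], "spin": 0, "jaw": 0},
    {"offset": [0, 0, 0], "spin": 0, "jaw": 0}
  ]
}}

```text
clock: 45.85
eef_pos: [618.8, 67.0, 177.0]
eef_rot: [-3.141, 0.001, 3.048]
wrist_force: [-24.3, -2.9, 42.1]
finger_gap: 0.4
```

```bash
python3 -c "
from h import *
s=st()"
```

```text
t 45.85 deck [ 60.  -83.6] z 177.0 rpy [-3.141e+00  1.000e-03  3.048e+00] F [-24.3  -2.9  42.1] gap 0.4 j [ 0.05  0.58  1.43 -0.    1.14 -1.43]
```

Firm stop at tip z = 80.0, so the leaf is flush. Retracting clear and checking.

Emit:
{"api": "drive_tool", "payload": {
  "rows": [
    {"offset": [0, 0, -5], "spin": 0, "jaw": 0},
    {"offset": [0, 0, -25], "spin": 0, "jaw": 0},
    {"offset": [0, 0, -40], "spin": 0, "jaw": 0},
    {"offset": [0, 0, -40], "spin": 0, "jaw": 0},
    {"offset": [0, -40, -30], "spin": 0, "jaw": 0},
    {"offset": [0, -40, 0], "spin": 0, "jaw": 0},
    {"offset": [20, -40, 0], "spin": 0, "jaw": 0},
    {"offset": [20, -40, 0], "spin": 0, "jaw": 0},
    {"offset": [20, -40, 0], "spin": 0, "jaw": 0},
    {"offset": [20, -40, 0], "spin": 0, "jaw": 0},
    {"offset": [0, 0, 0], "spin": 0, "jaw": 0},
    {"offset": [0, 0, 0], "spin": 0, "jaw": 0}
  ]
}}

```text
clock: 47.05
eef_pos: [516.7, -164.7, 312.9]
eef_rot: [3.142, 0.0, 3.046]
wrist_force: [-0.1, 1.3, 0.6]
finger_gap: 0.8
```

```bash
python3 -c "
from h import *
s=st()
ims=[]
for n in('side','top'):
    c=cam(n);w=cloud(c);q=dk(w);z=w[...,2]
    m=(abs(q[...,0])<145)&(abs(q[...,0])>60)&(q[...,1]>-98)&(q[...,1]<95)&(z<130)
    p=np.polyfit(q[m][:,1],z[m],1)
    dm=(abs(q[...,0])<195)&(q[...,1]>-140)&(q[...,1]<-115)&(z>60)&(z<100)
    fm=(abs(q[...,0])<140)&(q[...,1]>-102)&(q[...,1]<-85)&(abs(q[...,0])>45)&(z<130)
    b=(abs(q[...,0])<22)&(q[...,1]>-85)&(q[...,1]<-45)&(z<130)
    print(n,p,'deck z',np.median(z[dm]),'free edge z',np.median(z[fm]),'ring zone z max/med',np.max(z[b]),np.median(z[b]))
    u,v=proj(c,np.r_[O,80]).astype(int)
    ims.append(cv2.resize(c['color'][v-60:v+60,u-65:u+65],(400,370),interpolation=2))
cv2.imwrite('pics/fin.png',np.hstack(ims))"
```

```text
t 47.05 deck [ -19.2 -324.1] z 312.9 rpy [3.142 0.    3.046] F [-0.1  1.3  0.6] gap 0.8 j [-0.38  0.27  1.53  0.    1.34 -1.85]
side [2.96291628e-04 8.00121159e+01] deck z 79.83933827703086 free edge z 80.04166554601464 ring zone z max/med 81.25858121398718 66.23359422287061
top [1.90089295e-04 8.09651008e+01] deck z 81.07741250519251 free edge z 80.94967055195687 ring zone z max/med 83.3987850754755 66.8177125112663
```

View pics/fin.png

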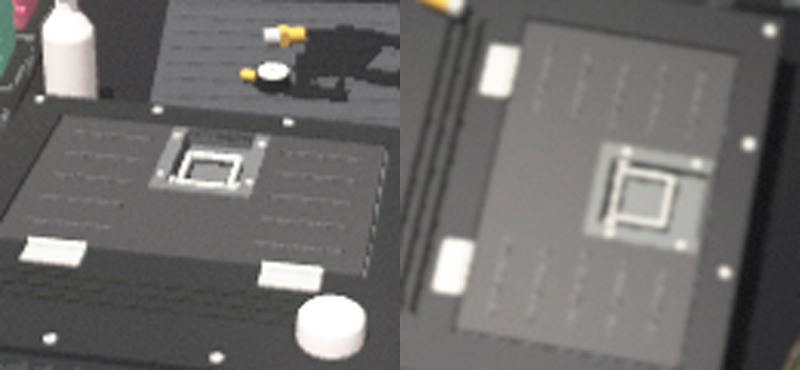

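The leaf is flush, with slope under 0.001 and its free edge at deck height. The ring lies flat as it did at the start.

```bash
python3 -c "
from cell import manip
print(manip.sign_off())"
```

```text
the job is handed in; nothing more can be done
None
```

All five cartridges on the mat (three wide, two narrow) are stowed in the crate. The hatch is shut, the ring is folded flat, and the job is handed in at about 47 s of the 210 s allowed. Sign-off returned no verdict.

- **Ring and hatch:** I flipped the ring up and swung the hatch open by its bar to about 84° (1.47 rad). The bar slipped towards the fingertips partway, so I gripped it again deeper and carried on. I shut the hatch the same way.
- **Cartridges:** In the last look before shutting, all five stood upright in separate cells of their own row. The largest offset from a cell centre was about 4 mm against the 26 mm allowed. Their tops read about 51 mm, where 50 mm means standing on the floor. I could not check them again once the hatch was shut.
- **Final checks:** The leaf slope was under 0.001 rad, and its free edge was level with the deck. The ring was pressed to a firm stop at its folded height and looked the same as at the start, but I did not measure its angle directly.
- **Other things:** The gauge, coupling, cap, silencer and bottle look unmoved in the pictures, and so do the turquoise look-alikes. The arm was never near the spanner or filter bowl, but I made no final measurement of any of them.
- **Small disagreement:** One narrow cartridge measured about 4 mm further along the deck's y than where I released it, still well within the limit.

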